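Collect the noodle-press discs on the skewer

ROBOT

A 7-joint arm with a two-finger parallel gripper is mounted at the origin on the work surface. World frame = base frame: x ahead of the robot, y to its left, z up, the work surface at z = 0. Lengths are in m, angles in rad, forces in N, time in s.
With the tool pointing down it reaches from about 0.4 to 0.85 m from the base axis. Payload 10.4 kg.
Tool frame: the origin (TCP) lies on the mounting face of the last link; the fingertips stand r.tips_ahead ahead of it and the grasp point (between the pads) lies 164 mm ahead of it (r.tips_ahead is the distance from the TCP to the fingertips, in m); z points along the fingers, y is the line along which they close (so a half turn about z gives the same grasp; the last joint's range is limited). The gripper opens to 87 mm and grips with 3 to 60 N. Pads are 19 mm wide; open, the fingers measure 117 mm over their backs; the gripper's body (75 mm by 190 mm) begins 51 mm behind the grasp point.
Start: joints at [-1.352, 0.332, -0.065, 1.46, 0.022, 1.35, -0.088], TCP at [0.15, 0.607, 0.405] pointing down, gripper open.
Joint ranges: [-2.6, 2.6], [-0.5, 2.12], [-1.47, 1.34], [0.16, 2.42], [-1.27, 4.41], [0.06, 2.06], [-2.6, 2.6]. Speed limits (rad/s): [2.22, 2.22, 2.79, 2.79, 3.14, 3.14, 3.14].

INTERFACE

Orientations are given as a unit quaternion [x, y, z, w].
In Python, from bench import telemetry, imaging, job, r gives the robot as it stands.
- The arm moves only by the tool move_arm, never from a script. Its argument "steps" is a list of rows, each an object of numbers: "dx", "dy", "dz": the shift along the tool's x, y, z in cm; "spin": the turn about the tool's z in rad. In form: [{"dx": .., "dy": .., "dz": .., "spin": ..}, ...]. A call has 1 to 12 rows; each row shifts and turns the commanded pose from where the row before left it, along the tool's axes as they then stand; what a row does not reach is not made up. A row lasts 1/10 s, in which the tool goes at most 50 mm and 8.59 degrees, less where a joint would pass 70% of its speed; a pose out of reach is approached as far as the arm can. A call with a gripper value outside its range is refused whole. "claw" is the finger opening in cm, from 0 to 8.7, set as the call begins (left out, the last holds). The fingers move at their own pace and stop on an object; "squeeze" is the grip in N (left out, the last holds). Time passes only in rows, so rows that do not move let the fingers close. It gives the time, the measured TCP pose, the force, the opening and the grip force at its end, in the units of the state.
- telemetry.read_state(): the state, without advancing time (a new reading comes with each control period).
- imaging.camera(name): name is "side" or "top" or "wrist"; returns a dict with "img" (400x640x3 uint8, red, green, blue), "camera_matrix" (3x3 intrinsics, pixels), "R" (3x3) and "t" (3): a world point X has camera coordinates R X + t. Camera axes: x right, y down, z forward; pixel columns grow to the right and rows downward; lengths in m; the calibration is good to about 2 mm. The wrist camera is an equidistant fisheye: a pixel r from the principal point sees the ray r / f radians off the axis. A picture is of the moment at which its call begins. There is no depth.
- job.close_job(): hands the job in; it is judged then, once.
The state is a dict: "time": time; "joint_positions": joint angles; "joint_vel": joint speeds; "joint_torque": joint torques, N m; "ee_pos": TCP position; "eef_rot": TCP orientation; "ft_force": force on the tool from outside, world axes, zero at the start; "torque": the same for the moment, N m; "width": finger opening in m; "grip_force": force on a finger pad.
Only numpy, scipy, OpenCV 4.12 (cv2) and the standard library are available. Lean on these libraries where they do the work, as an engineer would, in place of code of your own. Each camera call takes 0.05 s, during which the arm holds its last target. There are 200 camera calls.

TASK

Take the skewer out of its stand by the handle, thread it through all three holed discs in the slanting drying rack and lift them off together, without touching the discs with the gripper. Then lay the loaded skewer back in both notches of the stand the way it lay before, with the three discs hanging between the posts, and let go. Let no disc fall to the bench and do not disturb the other things on it.

Things in the scene. Friction and masses are not known exactly. Their poses are not given: they have to be found in the camera images.
- rack: fixed wooden drying rack in which the three holed discs stand one behind the other, leaning back towards its -x. Origin under its post on the bench, z up. Base board 130 x 100 x 14 mm, from x = -35 to 95 mm, trough about 210 mm high with the discs.
- rack_axis (a point): point 175 mm above the rack's origin on the discs' common axis (also disc1's centre), axes as the rack's. The axis climbs at 28 degrees towards the rack's +x: direction (cos 28, 0, sin 28). The discs stand in a V-trough and lean on pairs of fins that leave the middle 31 mm open and end 8 mm above the disc centres. They come out square to the axis, up and towards -x, clear after 45 mm.
- stand: fixed wooden stand in which the skewer lies level, tip towards the stand's +x. Base board 270 (x) x 80 x 14 mm with two posts ending in upward-open V-notches (90 degrees, 40 mm wide at the mouth, 10 mm thick along x), sides up to 100 mm above the bench. Origin under the board's centre. The skewer rests with its axis at y = 0, 85 mm above the bench, skewer_grip at x = -63 mm.
- rear_notch (a point): stand's rear notch, x = -115 mm: the point on the resting skewer's axis there; it carries the rear of the handle
- tip_notch (a point): stand's other notch, x = +109 mm: the point on the resting skewer's axis there; it carries the shaft near the tip
- skewer: loose skewer, 271 mm long, about 80 g, x axis along it towards the tip; origin on the axis at the grip point. Round wooden handle, 18 mm diameter, x = -75 to 40 mm; guard collar, 28 mm diameter, 40 to 46 mm; straight steel shaft, 7 mm diameter, 46 mm to the rounded tip at 196 mm. Discs cannot pass the guard, so they stay on while the tip points up or the skewer is level.
- skewer_grip (a point): point on the axis of the skewer's handle where it is well gripped, 40 mm behind the guard; x axis towards the tip
- skewer_tip (a point): the tip of the skewer
- disc0: loose aluminium noodle-press disc, 62 mm diameter, 5 mm thick, one round hole of 22 mm in the middle, 36 g; disc0 is the lowest (first met by the skewer) one in the rack; its z axis is the axis of the hole, in the rack pointing up along the rack's rising axis; origin on the hole's axis at the lower face
- disc0_mid (a point): centre of the hole of disc0, half-way through its thickness; z along the hole's axis. Neighbouring discs in the rack stand 16 mm apart along the axis
- disc1: loose aluminium noodle-press disc, 62 mm diameter, 5 mm thick, one round hole of 22 mm in the middle, 36 g; disc1 is the middle one in the rack; its z axis is the axis of the hole, in the rack pointing up along the rack's rising axis; origin on the hole's axis at the lower face
- disc1_mid (a point): centre of the hole of disc1, half-way through its thickness; z along the hole's axis. Neighbouring discs in the rack stand 16 mm apart along the axis
- disc2: loose aluminium noodle-press disc, 62 mm diameter, 5 mm thick, one round hole of 22 mm in the middle, 36 g; disc2 is the highest (last) one in the rack; its z axis is the axis of the hole, in the rack pointing up along the rack's rising axis; origin on the hole's axis at the lower face
- disc2_mid (a point): centre of the hole of disc2, half-way through its thickness; z along the hole's axis. Neighbouring discs in the rack stand 16 mm apart along the axis
- dish: wide clay grinding dish, 200 mm across, 60 mm high; bystander; origin under its centre
- pestle: wooden pestle standing on its thick end, 54 mm across, 155 mm high; bystander; origin under its centre
- pink_bowl: pink plastic bowl, 150 mm across, 60 mm high; bystander; origin under its centre
- ladle: stainless steel ladle lying on the bench, 275 mm long, up to 40 mm high; bystander; origin under its bowl, the handle lies along its +x
- spoon: spoon lying on the bench, under 25 mm high, under 220 mm long, along its x; bystander; origin about its middle
- blank: blank aluminium disc without a hole, lying flat on the bench, 62 mm across, 5 mm thick; bystander; origin under its centre
- jar: closed glass jar, 72 mm across, 100 mm high; bystander; origin under its centre
Not all that is in view belongs to the job. What is shaped like the disc1 but purple or yellow is not meant.

How it is judged:
By the outcome, as a careful person would: the job done as asked, in the order asked, and still so for the second after the job is handed in, with the robot touching nothing.
It also fails if it takes over 51 s, if anything falls off the work surface, if the arm or the gripper's body presses on something with over 40 N, if the wrist force passes 120 N, or if a joint passes its speed limit or range.

## Working session

There is one attempt and no reset: what is moved stays moved. The work goes in short steps, Python scripts to look and compute and a tool call to move; the robot and the scene stay as the last step left them, time stands still between calls to the robot, and variables do not carry over. Pictures are saved under pics/ and viewed, at most 10 in all, crops included, and the job is handed in when it is done.

Besides the shell and the picture viewer there is one more tool, called after ">>>" in YAML: its name, and indented under it one key for each argument. move_arm: Moves the arm, as the interface text tells. Its arguments: {"type":"object","properties":{"steps":{"type":"array","items":{"type":"object","properties":{"dx":{"type":"number"},"dy":{"type":"number"},"dz":{"type":"number"},"spin":{"type":"number"}}}},"claw":{"type":"number"},"squeeze":{"type":"number"}},"required":["steps"]}

```bash
mkdir -p pics; ls
python3 - <<'E'
from bench import telemetry, imaging, job, r
import cv2, pickle
print(telemetry.read_state()); print(r.tips_ahead)
for n in ["side","top","wrist"]:
    c=imaging.camera(n); cv2.imwrite(f"pics/{n}0.png",c["img"][:,:,::-1]); pickle.dump(c,open(f"{n}0.pkl","wb")); print(n,c["camera_matrix"],c["R"],c["t"])
E
```

```text
pics
{'time': 0.0, 'joint_positions': array([-1.35157493,  0.33287492, -0.06466244,  1.46093525,  0.02159521,
        1.34991263, -0.08850719]), 'joint_vel': array([ 0.00022702, -0.00051916, -0.00102441,  0.0004257 ,  0.00188331,
        0.00048268,  0.0008397 ]), 'joint_torque': array([ 4.29036472e-04, -6.23263478e+01,  2.49430194e-02, -3.89888048e+01,
       -6.12465804e-02,  3.98650439e-02,  1.15671151e-04]), 'ee_pos': array([0.14965216, 0.60668665, 0.40395466]), 'eef_rot': array([ 1.20627639e-01,  9.92697566e-01, -7.15870263e-04, -4.94236246e-05]), 'ft_force': array([-0.25575977,  0.38168987,  1.25461806]), 'torque': array([ 0.01668253, -0.02016744, -0.00165829]), 'grip_force': 0.0, 'width': 0.08676931621615083}
0.1822
side [[420.57673317   0.         322.28636313]
 [  0.         420.57673317 200.97193577]
 [  0.           0.           1.        ]] [[-0.88670885 -0.46212578 -0.01368124]
 [-0.35808396  0.70519413 -0.61194536]
 [ 0.29244366 -0.53771833 -0.7907817 ]] [0.49708008 0.31841076 1.13742351]
top [[363.23105247   0.         316.61243605]
 [  0.         363.23105247 195.14181429]
 [  0.           0.           1.        ]] [[ 0.10715021 -0.99423946  0.0025944 ]
 [-0.97129158 -0.10523382 -0.21335069]
 [ 0.21239469  0.02034065 -0.97697224]] [-0.08384994  0.60169105  1.05300605]
wrist [[309.70691629   0.         319.79310299]
 [  0.         309.70691629 205.31286701]
 [  0.           0.           1.        ]] [[ 2.39481224e-01  9.70900726e-01 -7.23599589e-04]
 [ 9.40420726e-01 -2.31777656e-01  2.48772940e-01]
 [ 2.41366114e-01 -6.02569360e-02 -9.68561563e-01]] [-0.62443751 -0.03129376  0.39008009]
```

View images.

View pics/top0.png

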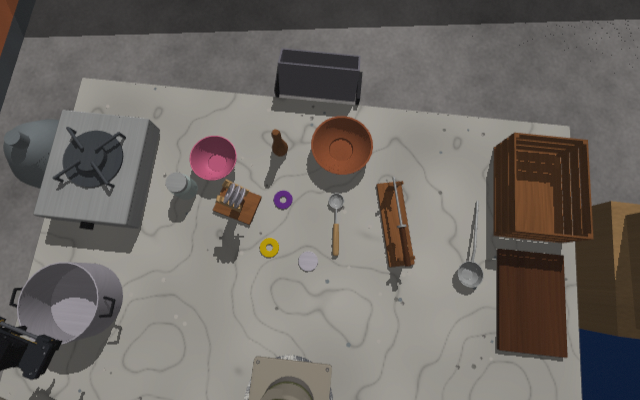

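View pics/side0.png

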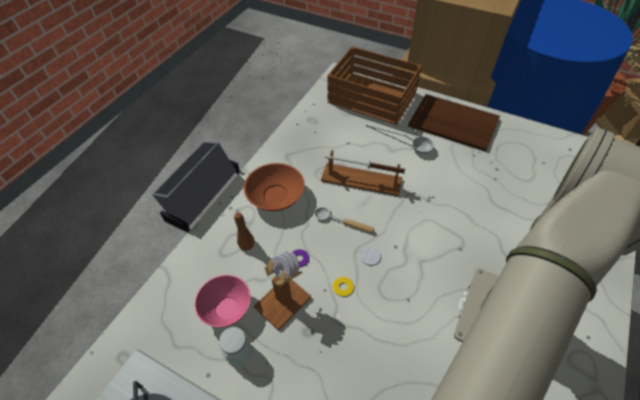

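The top view shows the rack (base ~(238,202)), the grey discs ~(235,193) and the stand (395,222) with the skewer; purple ring (283,200), yellow ring (269,247) and flat blank (308,261) are the lookalikes. The side view has the stand at (362,175) with the handle end at (385,167), and the rack at (284,285). I'll take close crops of the stand and rack.

Run:
```python
import cv2,numpy as np
t=cv2.imread("pics/top0.png");s=cv2.imread("pics/side0.png")
def crop(im,x,y,w,h,W,H):
    return cv2.resize(im[y:y+h,x:x+w],(W,H),interpolation=cv2.INTER_CUBIC)
a=crop(t,365,170,60,105,342,600); b=crop(s,310,140,100,60,450,270); 
out=np.zeros((600,792,3),np.uint8); out[:,:342]=a; out[:270,342:]=b; out[270:600,342:342+450]=crop(t,200,165,90,66,450,330)
cv2.imwrite("pics/c1.png",out)
cv2.imwrite("pics/c2.png",crop(s,245,235,80,100,480,600))
```

```text
(no output)
```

View pics/c1.png

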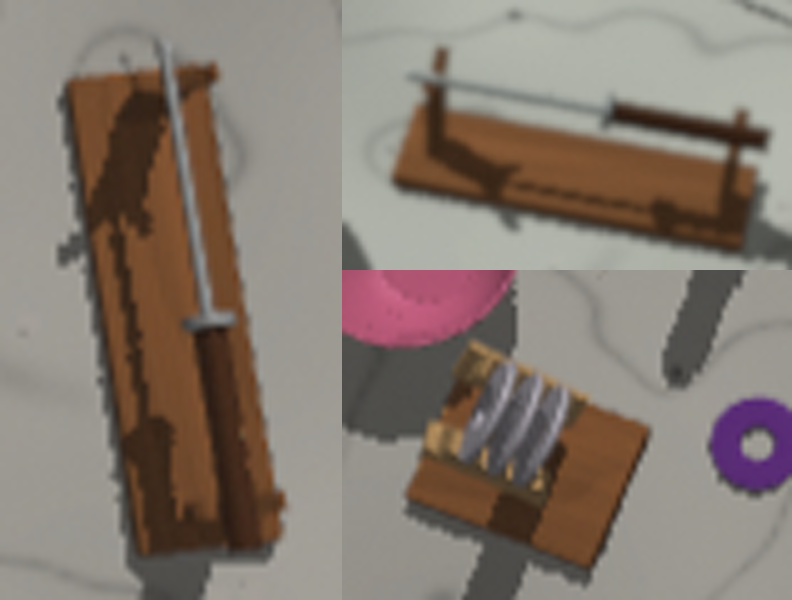

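View pics/c2.png

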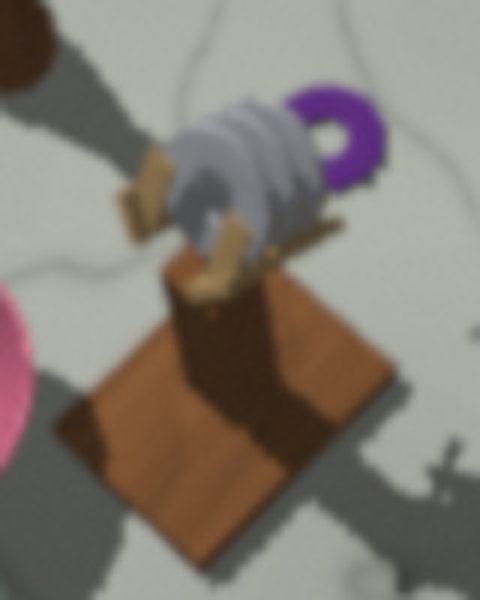

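```bash
cat > h.py <<'E'
import numpy as np,pickle,cv2
from scipy.optimize import least_squares
C={n:pickle.load(open(f"{n}0.pkl","rb")) for n in ("side","top")}
def proj(X,n,C=C):
    c=C[n]; p=(np.atleast_2d(X)@c["R"].T+c["t"])@c["camera_matrix"].T; return p[:,:2]/p[:,2:]
def plane(px,n,z,C=C):
    c=C[n]; d=c["R"].T@np.linalg.solve(c["camera_matrix"],[px[0],px[1],1]); o=-c["R"].T@c["t"]; return o+d*(z-o[2])/d[2]
def rot(a): return np.array([[np.cos(a),-np.sin(a),0],[np.sin(a),np.cos(a),0],[0,0,1]])
def fit(model,obs,x0):  # obs: (cam, modelpt, px)
    f=lambda q:np.concatenate([(proj(rot(q[2])@np.array(m)+[q[0],q[1],0],n)[0]-p) for n,m,p in obs])
    s=least_squares(f,x0); return s.x,f(s.x).reshape(-1,2)
E
cat > m.py <<'E'
from h import *
tc=lambda x,y:(365+x/5.7,170+y/5.714-.0); sc=lambda x,y:(310+(x-342)/4.5,140+y/4.5); rc=lambda x,y:(200+(x-342)/5,165+(y-270)/5); r2=lambda x,y:(245+x/6,235+y/6)
S=[("top",(.133,0,.085),tc(160,42)),("top",(-.138,0,.085),tc(240,548)),("top",(-.020,0,.085),tc(210,320)),
("side",(.133,0,.085),sc(410,76)),("side",(-.138,0,.085),sc(766,139)),("side",(-.020,0,.085),sc(610,112)),
("top",(.135,.04,.014),tc(68,82)),("top",(-.135,.04,.014),tc(137,555)),
("side",(.135,-.04,.014),sc(420,105)),("side",(.135,.04,.0),sc(395,185)),("side",(-.135,.04,.0),sc(742,248))]
q,e=fit(0,S,[.6,-.2,0.]); print("stand",q); print(e.round(1))
for sg in (0,np.pi):
    ends=((.095,-.05),(-.035,-.05)) 
    K=[((.095,.05),(.095,-.05),(-.035,-.05),(-.035,.05)),((-.035,-.05),(-.035,.05),(.095,.05),(.095,-.05))][sg>0]
    # image right-top, right-bottom, left-bottom in top view
    R=[("top",(*K[0],.014),rc(650,430)),("top",(*K[1],.014),rc(590,570)),("top",(*K[2],.014),rc(408,494)),
       ("side",(*K[0],.014),r2(395,368)) ,("side",(*K[1],.014),r2(203,568)),("side",(*K[2],.014),r2(57,430))]
    for perm in range(4):
        Rp=R[:3]+[("side",(*K[(i+perm)%4],.014),R[3+i][2]) for i in range(3)]
        for a in (0,1.5,-1.5,3):
            q,e=fit(0,Rp,[.55,.2,a])
            if np.abs(e).max()<4:
                print(sg,perm,q,e.round(1).tolist()); 
                d=rot(q[2])@[np.cos(.4887),0,np.sin(.4887)]
                for k in(-1,0,1): print(k,*[proj(np.array([q[0],q[1],.175])+d*.016*k,n).round(1) for n in("top","side")])
                break
E
python3 m.py
```

```text
stand [ 0.55251232 -0.27458755  0.22060381]
[[-0.   0.3]
 [ 0.7  1.6]
 [-0.7  1.2]
 [-1.5 -1.2]
 [ 0.6 -0.4]
 [-0.7 -1. ]
 [-0.7 -0.2]
 [ 0.1  1.3]
 [-1.2 -1.7]
 [-1.4 -0.1]
 [-0.3  1. ]]
0 1 [ 0.56910617  0.26400012 -1.82152254] [[-0.6, -0.3], [-0.6, 0.6], [-1.9, 1.6], [1.0, -1.4], [-0.3, -0.7], [-1.5, -1.3]]
-1 [[210.1 188.2]] [[264.2 285.9]]
0 [[214.  189.3]] [[268.1 280.6]]
1 [[217.9 190.4]] [[271.9 275.2]]
3.141592653589793 1 [0.55421971 0.20587617 1.32007006] [[-0.6, -0.3], [-0.6, 0.6], [-1.9, 1.6], [1.0, -1.4], [-0.3, -0.7], [-1.5, -1.3]]
-1 [[239.1 199. ]] [[289.7 262. ]]
0 [[233.9 196.7]] [[285.5 264.3]]
1 [[228.5 194.4]] [[281.2 266.5]]
```

>>> move_arm:
  steps:
    - {"dz": -4}
    - {"dz": -4}
    - {"dx": -3.5, "dy": -2.2}
    - {"dx": -3.5, "dy": -2.2}
    - {"dx": -3.5, "dy": -2.2}
    - {"dx": -3.5, "dy": -2.2}
    - {"dx": -3.5, "dy": -2.2}
    - {"dx": -3.5, "dy": -2.2}
    - {"dx": -3.5, "dy": -2.2}
    - {"dx": -3.5, "dy": -2.2}
    - {"dx": -3.5, "dy": -2.2}
    - {"dx": -3.5, "dy": -2.2}

```text
$.steps[0]: bad value
```

>>> move_arm:
  steps:
    - {"dx": -3.5, "dy": -2.2}
    - {"dx": -3.5, "dy": -2.2}
    - {"spin": 0.14}
    - {"spin": 0.14}
    - {"spin": 0.14}
    - {"spin": 0.14}
    - {"spin": 0.14}
    - {"spin": 0.14}
    - {"spin": 0.14}
    - {"spin": 0.14}
    - {"spin": 0.14}
    - {"spin": 0.14}

```text
$.steps[0]: bad value
```

>>> move_arm:
  steps:
    - {"spin": 0.14}
    - {"spin": 0.14}
    - {"spin": 0.14}
    - {"spin": 0.14}
    - {"spin": 0.14}
    - {"spin": 0.14}
    - {"spin": 0.14}
    - {"spin": 0.14}
    - {"spin": 0.14}
    - {}

```text
$.steps[0]: bad value
```

>>> move_arm:
  steps:
    - {"dx": 0, "dy": 0, "dz": -4, "spin": 0}
    - {"dx": 0, "dy": 0, "dz": -4, "spin": 0}
    - {"dx": -3.5, "dy": -2.2, "dz": 0, "spin": 0}
    - {"dx": -3.5, "dy": -2.2, "dz": 0, "spin": 0}
    - {"dx": -3.5, "dy": -2.2, "dz": 0, "spin": 0}
    - {"dx": -3.5, "dy": -2.2, "dz": 0, "spin": 0}
    - {"dx": -3.5, "dy": -2.2, "dz": 0, "spin": 0}
    - {"dx": -3.5, "dy": -2.2, "dz": 0, "spin": 0}
    - {"dx": -3.5, "dy": -2.2, "dz": 0, "spin": 0}
    - {"dx": -3.5, "dy": -2.2, "dz": 0, "spin": 0}
    - {"dx": -3.5, "dy": -2.2, "dz": 0, "spin": 0}
    - {"dx": -3.5, "dy": -2.2, "dz": 0, "spin": 0}

```text
time: 1.35
ee_pos: [0.4377, 0.3079, 0.4847]
eef_rot: [0.121, 0.993, 0.0, -0.0]
ft_force: [-0.1, -0.2, -0.2]
width: 0.0869
grip_force: 0.0
```

>>> move_arm:
  steps:
    - {"dx": -3.5, "dy": -2.2, "dz": 0, "spin": 0}
    - {"dx": -3.5, "dy": -2.2, "dz": 0, "spin": 0}
    - {"dx": 0, "dy": 0, "dz": 0, "spin": 0.14}
    - {"dx": 0, "dy": 0, "dz": 0, "spin": 0.14}
    - {"dx": 0, "dy": 0, "dz": 0, "spin": 0.14}
    - {"dx": 0, "dy": 0, "dz": 0, "spin": 0.14}
    - {"dx": 0, "dy": 0, "dz": 0, "spin": 0.14}
    - {"dx": 0, "dy": 0, "dz": 0, "spin": 0.14}
    - {"dx": 0, "dy": 0, "dz": 0, "spin": 0.14}
    - {"dx": 0, "dy": 0, "dz": 0, "spin": 0.14}
    - {"dx": 0, "dy": 0, "dz": 0, "spin": 0.14}
    - {"dx": 0, "dy": 0, "dz": 0, "spin": 0.14}

```text
time: 2.55
ee_pos: [0.4941, 0.2499, 0.4845]
eef_rot: [0.734, 0.679, -0.0, -0.0]
ft_force: [-0.6, -0.2, -0.5]
width: 0.087
grip_force: 0.0
```

>>> move_arm:
  steps:
    - {"dx": 0, "dy": 0, "dz": 0, "spin": 0.14}
    - {"dx": 0, "dy": 0, "dz": 0, "spin": 0.14}
    - {"dx": 0, "dy": 0, "dz": 0, "spin": 0.14}
    - {"dx": 0, "dy": 0, "dz": 0, "spin": 0.14}
    - {"dx": 0, "dy": 0, "dz": 0, "spin": 0.14}
    - {"dx": 0, "dy": 0, "dz": 0, "spin": 0.14}
    - {"dx": 0, "dy": 0, "dz": 0, "spin": 0.14}
    - {"dx": 0, "dy": 0, "dz": 0, "spin": 0.14}
    - {"dx": 0, "dy": 0, "dz": 0, "spin": 0.14}
    - {"dx": 0, "dy": 0, "dz": 0, "spin": 0}

```text
time: 3.55
ee_pos: [0.4942, 0.2499, 0.4845]
eef_rot: [0.993, 0.118, -0.0, 0.0]
ft_force: [-0.4, -0.3, -0.2]
width: 0.0871
grip_force: 0.0
```

>>> move_arm:
  steps:
    - {"dx": -1.07, "dy": 4.35, "dz": 0, "spin": 0}
    - {"dx": -1.07, "dy": 4.35, "dz": 0, "spin": 0}
    - {"dx": -1.07, "dy": 4.35, "dz": 0, "spin": 0}
    - {"dx": -1.07, "dy": 4.35, "dz": 0, "spin": 0}
    - {"dx": -1.07, "dy": 4.35, "dz": 0, "spin": 0}
    - {"dx": -1.07, "dy": 4.35, "dz": 0, "spin": 0}
    - {"dx": -1.07, "dy": 4.35, "dz": 0, "spin": 0}
    - {"dx": -1.07, "dy": 4.35, "dz": 1.5, "spin": 0}
    - {"dx": -1.07, "dy": 4.35, "dz": 2, "spin": 0}
    - {"dx": -1.07, "dy": 4.35, "dz": 2, "spin": 0}
    - {"dx": -1.07, "dy": 4.35, "dz": 2, "spin": 0}
    - {"dx": -1.07, "dy": 4.35, "dz": 2, "spin": 0}

```text
time: 4.75
ee_pos: [0.4933, -0.2891, 0.389]
eef_rot: [0.992, 0.123, 0.0, -0.0]
ft_force: [1.4, 1.0, 1.2]
width: 0.0867
grip_force: 0.0
```

```bash
cat >> h.py <<'E'
def fish(X,c):
    K=c["camera_matrix"]; p=np.atleast_2d(X)@c["R"].T+c["t"]; rho=np.hypot(p[:,0],p[:,1]); th=np.arctan2(rho,p[:,2])
    return np.c_[K[0,2]+K[0,0]*th*p[:,0]/rho,K[1,2]+K[1,1]*th*p[:,1]/rho]
def fray(px,c):
    K=c["camera_matrix"]; u=np.array([(px[0]-K[0,2])/K[0,0],(px[1]-K[1,2])/K[1,1]]); th=np.hypot(*u)
    d=c["R"].T@np.r_[u/th*np.sin(th),np.cos(th)]; return -c["R"].T@c["t"],d
def fplane(px,c,z):
    o,d=fray(px,c); return o+d*(z-o[2])/d[2]
E
python3 - <<'E'
from bench import telemetry, imaging
import cv2,pickle
s=telemetry.read_state(); print(s["ee_pos"],s["eef_rot"])
c=imaging.camera("wrist"); pickle.dump(c,open("wrist1.pkl","wb")); cv2.imwrite("pics/w1.png",c["img"][:,:,::-1])
E
```

```text
[ 0.49333278 -0.28910752  0.38901329] [ 9.92460810e-01  1.22561687e-01  4.10088689e-04 -6.85266476e-05]
```

View pics/w1.png

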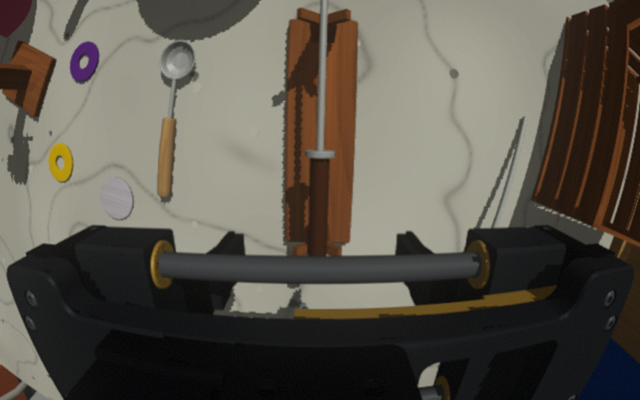

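The wrist view shows the skewer under the gripper, guard at (320,154), handle at (319,250) and shaft near the tip at (323,10); it's nearly aligned already.

Run:
```python
from h import *
c=pickle.load(open("wrist1.pkl","rb"))
P=[fplane(p,c,.085) for p in((320,154),(319,245),(321.7,80),(323.3,12))]
for p in P: print(p.round(4))
d=P[3]-P[1]; print("yaw",np.arctan2(d[1],d[0]))
q=np.array([.5525,-.2746,.2206]); w=lambda x,z=.085:rot(q[2])@[x,0,z]+[q[0],q[1],0]
print("model guard,grip",w(-.020),w(-.063)); print(fish([w(-.02),w(-.063),w(.1)],c).round(1))
```

```text
[ 0.5364 -0.279   0.085 ]
[ 0.4496 -0.2997  0.085 ]
[ 0.6033 -0.2638  0.085 ]
[ 0.6691 -0.2488  0.085 ]
yaw 0.2277481365225713
model guard,grip [ 0.53298467 -0.2789763   0.085     ] [ 0.49102672 -0.28838535  0.085     ]
[[319.1 157.6]
 [318.  202.8]
 [322.4  30.7]]
```

>>> move_arm:
  steps:
    - {"dx": 0, "dy": 0, "dz": 3, "spin": 0.02}
    - {"dx": 0, "dy": 0, "dz": 3, "spin": 0}
    - {"dx": 0, "dy": 0, "dz": 3, "spin": 0}
    - {"dx": 0, "dy": 0, "dz": 2.6, "spin": 0}
    - {"dx": 0, "dy": 0, "dz": 2, "spin": 0}
    - {"dx": 0, "dy": 0, "dz": 0, "spin": 0}

```text
time: 5.4
ee_pos: [0.4927, -0.2869, 0.2512]
eef_rot: [0.994, 0.112, -0.002, -0.001]
ft_force: [-0.8, -0.0, -0.6]
width: 0.0869
grip_force: 0.0
```

>>> move_arm:
  steps:
    - {"dx": 0, "dy": 0, "dz": 0, "spin": 0}
    - {"dx": 0, "dy": 0, "dz": 0, "spin": 0}
    - {"dx": 0, "dy": 0, "dz": 0, "spin": 0}
    - {"dx": 0, "dy": 0, "dz": 0, "spin": 0}
    - {"dx": 0, "dy": 0, "dz": 0, "spin": 0}
    - {"dx": 0, "dy": 0, "dz": 0, "spin": 0}
    - {"dx": 0, "dy": 0, "dz": 0, "spin": 0}
  claw: 1
  squeeze: 25

```text
time: 6.1
ee_pos: [0.4935, -0.2876, 0.2538]
eef_rot: [0.994, 0.11, 0.0, -0.0]
ft_force: [-0.1, 0.2, -0.3]
width: 0.0392
grip_force: 0.0
```

>>> move_arm:
  steps:
    - {"dx": 0, "dy": 0, "dz": 0, "spin": 0}
    - {"dx": 0, "dy": 0, "dz": 0, "spin": 0}
    - {"dx": 0, "dy": 0, "dz": 0, "spin": 0}
    - {"dx": 0, "dy": 0, "dz": 0, "spin": 0}
    - {"dx": 0, "dy": 0, "dz": 0, "spin": 0}
  squeeze: 40

```text
time: 6.6
ee_pos: [0.4935, -0.2876, 0.2537]
eef_rot: [0.994, 0.11, -0.0, -0.0]
ft_force: [0.5, -1.5, 0.9]
width: 0.0165
grip_force: 40.0
```

>>> move_arm:
  steps:
    - {"dx": 0, "dy": 0, "dz": -1, "spin": 0}
    - {"dx": 0, "dy": 0, "dz": -2, "spin": 0}
    - {"dx": 0, "dy": 0, "dz": -2, "spin": 0}
    - {"dx": -1.2, "dy": 0, "dz": 0, "spin": 0}
    - {"dx": -2.5, "dy": 0, "dz": 0, "spin": 0}
    - {"dx": -2.5, "dy": 0, "dz": 0, "spin": 0}
    - {"dx": -2.5, "dy": 0, "dz": 0, "spin": 0}
    - {"dx": -1.5, "dy": 0, "dz": 0, "spin": 0}
    - {"dx": -1, "dy": 0, "dz": 0, "spin": 0}
    - {"dx": 0, "dy": 0, "dz": 0, "spin": 0}
    - {"dx": 0, "dy": 0, "dz": 0, "spin": 0}

```text
time: 7.7
ee_pos: [0.3846, -0.3117, 0.3037]
eef_rot: [0.994, 0.11, 0.0, -0.0]
ft_force: [1.3, 0.5, -0.1]
width: 0.0166
grip_force: 40.0
```

```bash
cat > snap.py <<'E'
from bench import telemetry, imaging
import cv2,pickle,sys
s=telemetry.read_state(); print(s["time"],s["ee_pos"].round(4),s["eef_rot"].round(4),s["ft_force"].round(2))
x,y,w,h=map(int,sys.argv[3:7]); n=sys.argv[1]
c=imaging.camera(n); pickle.dump(c,open(sys.argv[2]+".pkl","wb")); k=min(800/w,600/h); print("scale",k)
cv2.imwrite(f"pics/{sys.argv[2]}.png",cv2.resize(c["img"][y:y+h,x:x+w,::-1],(int(w*k),int(h*k)),interpolation=cv2.INTER_CUBIC))
E
python3 snap.py side s2 290 100 180 120
```

```text
7.7 [ 0.3846 -0.3117  0.3037] [ 9.939e-01  1.099e-01  3.000e-04 -1.000e-04] [ 1.26  0.45 -0.06]
scale 4.444444444444445
```

View pics/s2.png

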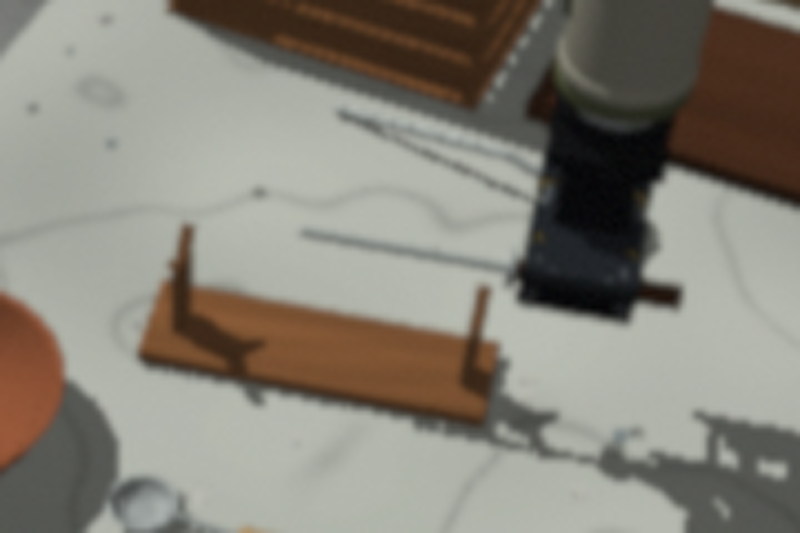

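The skewer is held level: tip at crop (303,232), guard (515,270), just behind the rear post (480,330). I'll check the ladle's distance before I tilt the skewer on the post.

Run:
```python
from h import *
print("ladle bowl",plane((470,275),"top",.02),plane((424,147),"side",.02))
d=lambda x,y:(290+x/4.444,100+y/4.444)
# skewer tilt/offset along stand line from tip & handle end in side view; yaw .2205, through tcp xy
t=np.array([.3846,-.3117]);u=np.array([np.cos(.2205),np.sin(.2205)])
for px,s0 in ((d(303,232),.196),(d(681,297),-.075),(d(517,270),.043)):
    c=C["side"]
    s=least_squares(lambda q:proj([*(t+u*q[0]),q[1]],"side")[0]-px,[s0,.135]); print(s0,s.x.round(4))
```

```text
ladle bowl [ 0.41878814 -0.51145855  0.02      ] [ 0.40942284 -0.50120813  0.02      ]
0.196 [0.1898 0.1306]
-0.075 [-0.0779  0.1333]
0.043 [0.0357 0.1309]
```

>>> move_arm:
  steps:
    - {"dx": 0, "dy": 0, "dz": 2, "spin": 0}
    - {"dx": 0, "dy": 0, "dz": 2, "spin": 0}
    - {"dx": 0, "dy": 0, "dz": 1.4, "spin": 0}
    - {"dx": 0, "dy": 0, "dz": 0.4, "spin": 0}
    - {"dx": 0, "dy": 0, "dz": 0.4, "spin": 0}
    - {"dx": 0, "dy": 0, "dz": 0.4, "spin": 0}
    - {"dx": 0, "dy": 0, "dz": 0, "spin": 0}
  squeeze: 25

```text
time: 8.45
ee_pos: [0.3844, -0.3122, 0.2379]
eef_rot: [0.994, 0.11, 0.0, 0.0]
ft_force: [-0.7, 0.1, 2.7]
width: 0.0173
grip_force: 25.0
```

>>> move_arm:
  steps:
    - {"dx": 0, "dy": 0, "dz": 0.4, "spin": 0}
    - {"dx": 0, "dy": 0, "dz": 0.4, "spin": 0}
    - {"dx": 0, "dy": 0, "dz": 0.3, "spin": 0}
    - {"dx": 0, "dy": 0, "dz": 0.3, "spin": 0}
    - {"dx": 0, "dy": 0, "dz": 0.3, "spin": 0}
    - {"dx": 0, "dy": 0, "dz": 0, "spin": 0}
    - {"dx": 0, "dy": 0, "dz": 0, "spin": 0}

```text
time: 9.15
ee_pos: [0.3838, -0.3121, 0.2205]
eef_rot: [0.994, 0.109, -0.0, -0.0]
ft_force: [-0.9, 0.1, 1.3]
width: 0.0174
grip_force: 25.0
```

```bash
python3 snap.py side s3 310 100 135 100
```

```text
9.15 [ 0.3838 -0.3121  0.2205] [ 9.940e-01  1.095e-01 -4.000e-04 -2.000e-04] [-0.92  0.12  1.31]
scale 5.925925925925926
```

View pics/s3.png

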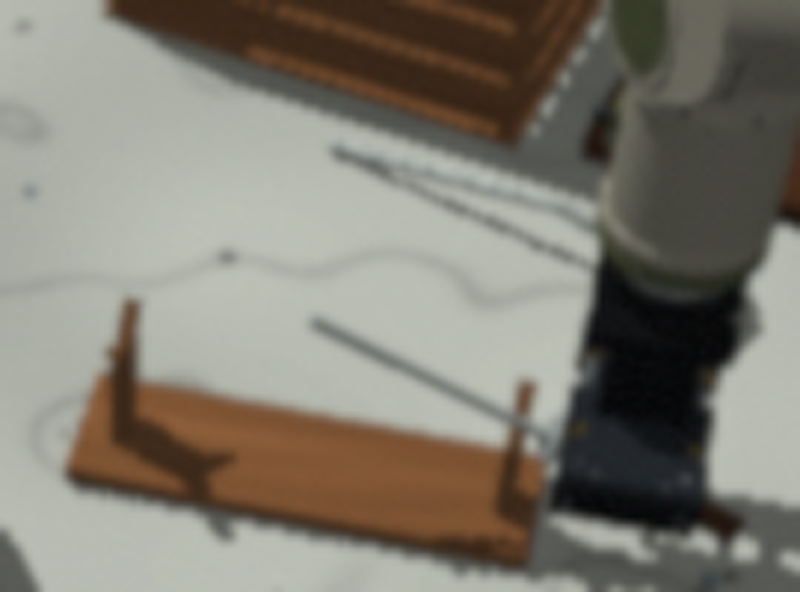

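The skewer has pivoted tip-up: tip at crop (315,322), shaft in the rear notch at ~(520,428), handle end ~(738,526).

Run:
```python
from h import *
d=lambda x,y:(310+x/5.926,100+y/5.926)
t=np.array([.3838,-.3121]);u=np.array([np.cos(.2195),np.sin(.2195)])
P=[]
for px,s0 in ((d(315,322),.17),(d(548,442),.04),(d(738,525),-.07)):
    s=least_squares(lambda q:proj([*(t+u*q[0]),q[1]],"side")[0]-px,[s0,.085]); print(s0,s.x.round(4)); P.append(s.x)
a=P[0]-P[2]; b=P[0]-[0,.0515]
print(np.degrees(np.arctan2(a[1],a[0])),np.hypot(*a),np.degrees(np.arctan2(b[1],b[0])),np.hypot(*b))
```

```text
0.17 [0.1742 0.1246]
0.04 [0.0396 0.0642]
-0.07 [-0.0715  0.0256]
21.951095602211343 0.2648734306434604 22.771112003134377 0.1889049838691551
```

>>> move_arm:
  steps:
    - {"dx": 0, "dy": 0, "dz": 0, "spin": 0}
    - {"dx": 0, "dy": 0, "dz": -1, "spin": 0}
    - {"dx": 0, "dy": 0, "dz": -2, "spin": 0}
    - {"dx": 0, "dy": 0, "dz": -2.5, "spin": 0}
    - {"dx": 0, "dy": 0, "dz": -2.5, "spin": 0}
    - {"dx": 0, "dy": 0, "dz": -2, "spin": 0}
    - {"dx": 0, "dy": 0, "dz": -1, "spin": 0}
    - {"dx": 1, "dy": -1.5, "dz": 0, "spin": 0}
    - {"dx": 2, "dy": -3, "dz": 0, "spin": 0}
    - {"dx": 2.4, "dy": -3.6, "dz": 0, "spin": 0}
    - {"dx": 2.4, "dy": -3.6, "dz": 0, "spin": 0}
    - {"dx": 2.4, "dy": -3.6, "dz": 0, "spin": 0}
  squeeze: 60

```text
time: 10.4
ee_pos: [0.4504, -0.1387, 0.3307]
eef_rot: [0.994, 0.11, 0.0, -0.0]
ft_force: [0.2, -0.0, -0.9]
width: 0.0169
grip_force: 60.0
```

>>> move_arm:
  steps:
    - {"dx": 2.4, "dy": -3.6, "dz": 0, "spin": 0}
    - {"dx": 2.4, "dy": -3.6, "dz": 0, "spin": 0}
    - {"dx": 2, "dy": -3, "dz": 0, "spin": -0.05}
    - {"dx": 1, "dy": -1.5, "dz": 0, "spin": -0.1}
    - {"dx": 0, "dy": 0, "dz": 0, "spin": -0.14}
    - {"dx": 0, "dy": 0, "dz": 0, "spin": -0.14}
    - {"dx": 0, "dy": 0, "dz": 0, "spin": -0.14}
    - {"dx": 0, "dy": 0, "dz": 0, "spin": -0.14}
    - {"dx": 0, "dy": 0, "dz": 0, "spin": -0.14}
    - {"dx": 0, "dy": 0, "dz": 0, "spin": -0.14}
    - {"dx": 0, "dy": 0, "dz": 0, "spin": -0.11}
    - {"dx": 0, "dy": 0, "dz": 0, "spin": 0}

```text
time: 11.6
ee_pos: [0.4999, -0.009, 0.3304]
eef_rot: [0.79, 0.614, -0.0, -0.0]
ft_force: [0.7, 0.3, -0.5]
width: 0.0166
grip_force: 60.0
```

Run:
```python
from bench import telemetry, imaging
import cv2,pickle,numpy as np
s=telemetry.read_state(); print(s["time"],s["ee_pos"].round(4),s["eef_rot"].round(4))
I={}
for n in("side","top","wrist"):
    c=imaging.camera(n); pickle.dump(c,open(n+"4.pkl","wb")); I[n]=c["img"][:,:,::-1]
f=lambda im,x,y,w,h,W,H:cv2.resize(im[y:y+h,x:x+w],(W,H),interpolation=cv2.INTER_CUBIC)
out=np.zeros((600,800,3),np.uint8)
out[:300,:400]=f(I["side"],245,230,100,75,400,300); out[:300,400:]=f(I["top"],200,165,80,60,400,300); out[300:,:480]=f(I["wrist"],0,0,640,400,480,300)
out[300:,480:]=f(I["wrist"],270,0,128,120,320,300)
cv2.imwrite("pics/c4.png",out)
```

```text
11.6 [ 0.4999 -0.009   0.3304] [ 7.895e-01  6.137e-01 -3.000e-04 -2.000e-04]
```

View pics/c4.png

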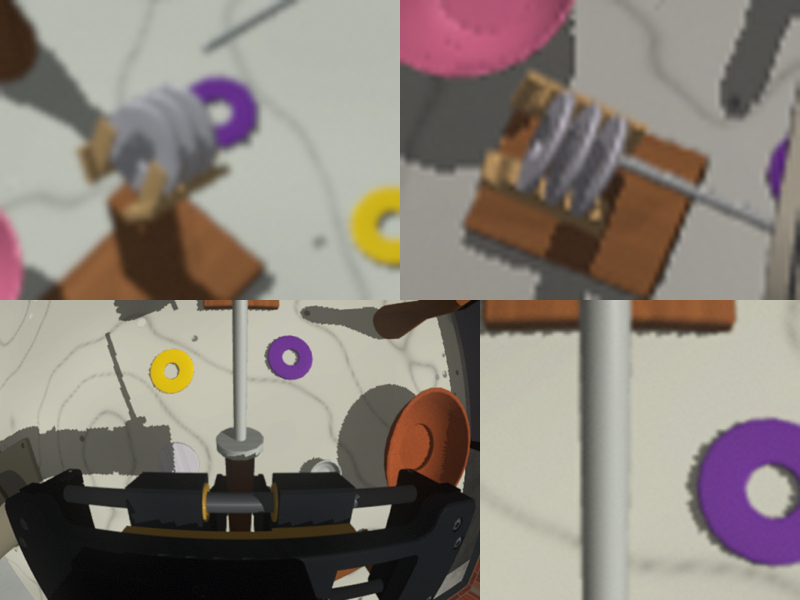

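```bash
cat > ref.py <<'E'
from h import *
from scipy.ndimage import map_coordinates
q0=np.array([.55422,.20588,1.3201]); cl,sl=np.cos(np.radians(28)),np.sin(np.radians(28))
G={}
for n in("side","top"):
    im=cv2.GaussianBlur(C[n]["img"],(0,0),.7).astype(np.float32); G[n]=max_=np.max([np.hypot(cv2.Sobel(im[...,k],5,1,0),cv2.Sobel(im[...,k],5,0,1)) for k in range(3)],0)
def rim(q,n):
    a=np.radians(np.arange(-75,76,5)); d=np.array([cl,0,sl]);e=np.array([-sl,0,cl]);f=np.array([0,1,0]); P=[]
    for k in(-1,0,1):
        for o in ((.0025,-.0025)): 
            P+= [np.array([0,0,.175])+d*(.016*k+o)+.031*(e*np.cos(t)+f*np.sin(t)) for t in a]
    return proj(np.array(P)@rot(q[2]).T+[q[0],q[1],0],n)
def sc(q,n,du=0,dv=0):
    p=rim(q,n); return map_coordinates(G[n],[p[:,1]+dv,p[:,0]+du],order=1).mean()
for n in G:
    s=[(sc(q0,n,a,b),a,b) for a in np.arange(-4,4.1,.25) for b in np.arange(-4,4.1,.25)]; print(n,sc(q0,n),sorted(s)[-4:])
best=[(sum(sc(q0+[a,b,c],n)/ {"top":1,"side":1}[n] for n in G),a,b,c) for a in np.arange(-.01,.0101,.001) for b in np.arange(-.01,.0101,.001) for c in np.arange(-.12,.13,.03)]
for x in sorted(best)[-6:]: print(np.round(x,4))
# tip
side,top=(245+208/4,230+50/4),(200+225/5,165+160/5)
s=least_squares(lambda X:np.r_[proj(X,"side")[0]-side,proj(X,"top")[0]-top],[.54,.16,.23]); print("tip",s.x.round(4),s.fun.round(1))
y=2*np.arctan2(.6137,.7895); th=np.radians(23); t=np.array([.4999,-.009,.3304-.169])+.189*np.array([np.cos(th)*np.cos(y),np.cos(th)*np.sin(y),np.sin(th)])
print("yaw",y,"FK tip",t,proj(t,"side"),proj(t,"top"))
E
python3 ref.py
```

```text
side 74.53537 [(np.float32(102.04038), np.float64(4.0), np.float64(-1.5)), (np.float32(102.43042), np.float64(4.0), np.float64(-0.75)), (np.float32(102.74835), np.float64(4.0), np.float64(-1.25)), (np.float32(102.80717), np.float64(4.0), np.float64(-1.0))]
top 122.28316 [(np.float32(136.57593), np.float64(2.0), np.float64(-0.75)), (np.float32(136.61566), np.float64(1.75), np.float64(-0.75)), (np.float32(136.62602), np.float64(2.0), np.float64(-1.0)), (np.float32(136.70665), np.float64(1.75), np.float64(-0.5))]
[ 2.140312e+02 -9.000000e-03 -1.000000e-02 -9.000000e-02]
[ 2.142817e+02 -1.000000e-02 -9.000000e-03 -1.200000e-01]
[ 2.152148e+02 -8.000000e-03 -1.000000e-02 -1.200000e-01]
[ 2.156249e+02 -1.000000e-02 -1.000000e-02 -9.000000e-02]
[ 2.188023e+02 -9.000000e-03 -1.000000e-02 -1.200000e-01]
[ 2.20957e+02 -1.00000e-02 -1.00000e-02 -1.20000e-01]
tip [0.5445 0.1634 0.2249] [-0.9 -0.3  0.1  1.1]
yaw 1.3215250031431662 FK tip [0.54281936 0.15959826 0.23524818] [[297.15174062 239.00281683]] [[245.73564054 198.02296332]]
```

```bash
cat >> ref.py <<'E'
c=pickle.load(open("side4.pkl","rb"))["img"][:,:,::-1]
im=cv2.resize(c[232:292,262:342],(800,600),interpolation=cv2.INTER_CUBIC)
q1=q0
for k,(x,y) in enumerate(rim(q1,"side")):
    col=[(0,0,255),(0,255,0),(255,0,0)][k//62]
    if (k//31)%2==0: cv2.circle(im,(int((x-262+.5)*10),int((y-232+.5)*10)),2,col,-1)
cv2.imwrite("pics/o9.png",im)
E
python3 ref.py >/dev/null
```

```text
(no output)
```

View pics/o9.png

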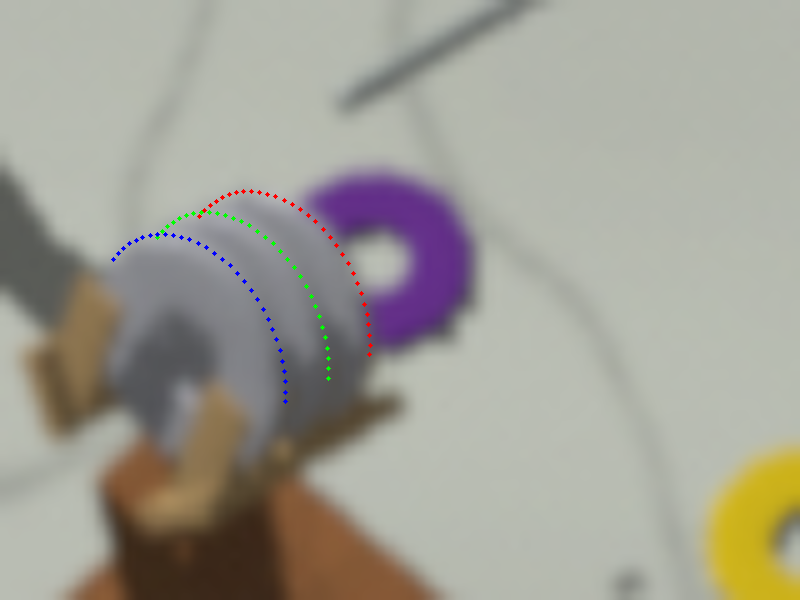

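Run:
```python
from h import *
def tri(side,top,x0):
    s=least_squares(lambda X:np.r_[proj(X,"side")[0]-side,proj(X,"top")[0]-top],x0); return s.x,s.fun
D,e=tri((284.7,264.8),(235.2,195.8),[.55,.2,.17]);T,f=tri((296,241.8),(244.5,196.5),[.54,.16,.23])
print(D,e.round(1)); print(T,f.round(1))
y=1.3215;u=np.array([np.cos(y),np.sin(y),0]);v=np.array([-np.sin(y),np.cos(y),0])
b=D-T; print("disc1-tip along,lat(left),z",b@u,b@v,b[2])
g=T-[.4999,-.009,.3304-.169]; print("tip-grip",g@u,g@v,g[2],np.linalg.norm(g))
```

```text
[0.55842471 0.20454957 0.16683975] [-0.1 -0.   0.   0.1]
[0.54579246 0.16437859 0.22819678] [-0.7 -0.2  0.1  0.8]
disc1-tip along,lat(left),z 0.042045802531563314 -0.0023306737112195356 -0.06135702203794005
tip-grip 0.17934149868369073 -0.0016974212948137612 0.06679677579652035 0.19138459615646955
```

The overlay matches the discs within about 1 px (disc2 hole near crop (178,358), skewer tip at (345,103)). I'll back off 3 cm, descend to the axis line and approach.

>>> move_arm:
  steps:
    - {"dx": -1, "dy": 0, "dz": 0, "spin": 0}
    - {"dx": -2, "dy": 0.2, "dz": 0, "spin": 0}
    - {"dx": 0, "dy": 0, "dz": 1.2, "spin": 0}
    - {"dx": 0, "dy": 0, "dz": 2.5, "spin": 0}
    - {"dx": 0, "dy": 0, "dz": 2.5, "spin": 0}
    - {"dx": 0, "dy": 0, "dz": 1.7, "spin": 0}
    - {"dx": 0, "dy": 0, "dz": 0.8, "spin": 0}
    - {"dx": 1, "dy": 0, "dz": -0.4, "spin": 0}
    - {"dx": 1, "dy": 0, "dz": -0.4, "spin": 0}
    - {"dx": 1, "dy": 0, "dz": -0.4, "spin": 0}
    - {"dx": 0, "dy": 0, "dz": 0, "spin": 0}
    - {"dx": 0, "dy": 0, "dz": 0, "spin": 0}

```text
time: 12.95
ee_pos: [0.5023, -0.009, 0.2563]
eef_rot: [0.79, 0.613, 0.001, 0.0]
ft_force: [-0.6, -0.4, -1.1]
width: 0.0165
grip_force: 60.0
```

Run:
```python
from bench import telemetry, imaging
import cv2,pickle,numpy as np
s=telemetry.read_state(); print(s["time"],s["ee_pos"].round(4),s["eef_rot"].round(4),s["ft_force"].round(2))
I={}
for n in("side","top"):
    c=imaging.camera(n); pickle.dump(c,open(n+"5.pkl","wb")); I[n]=c["img"][:,:,::-1]
f=lambda im,x,y,w,h,W,H:cv2.resize(im[y:y+h,x:x+w],(W,H),interpolation=cv2.INTER_CUBIC)
cv2.imwrite("pics/c5.png",np.hstack([f(I["side"],265,230,50,75,400,600),f(I["top"],215,160,50,75,400,600)]))
```

```text
12.95 [ 0.5023 -0.009   0.2563] [7.897e-01 6.135e-01 6.000e-04 2.000e-04] [-0.62 -0.44 -1.06]
```

View pics/c5.png

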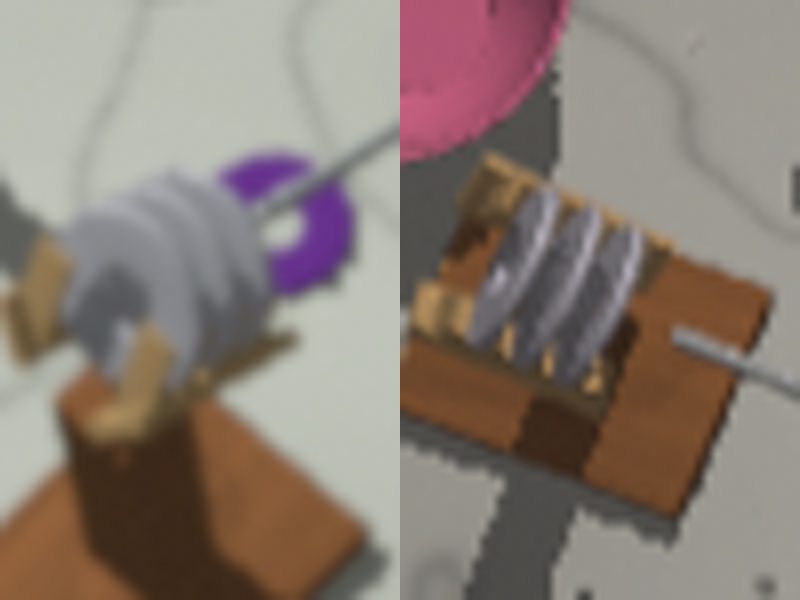

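The top crop shows the tip at (676,335), with the shaft line running through the disc centres ((600,305), (558,286)). In the side crop the shaft line passes about 15–20 crop px above the hole centres, so I'll work out the correction.

Run:
```python
from h import *
y=1.321;u=np.array([np.cos(y),np.sin(y),0]);v=np.array([-np.sin(y),np.cos(y),0]);z=np.array([0,0,1.])
D=np.array([.5575,.205,.172])
def perp(n,cent,dirpx): 
    d=np.array(dirpx)/np.hypot(*dirpx); nn=np.array([-d[1],d[0]]); 
    return nn,[float((proj(D+.001*a,n)[0]-proj(D,n)[0])@nn) for a in(v,z)]
n1,J1=perp("side",0,(142,-80)); n2,J2=perp("top",0,(124,53))
# shaft-line minus disc1 centre (pixels), perpendicular
o1=np.array([258-161.6,208-282.4])/8@n1; o2=np.array([676-558,335-286])/8@n2
print(J1,J2,o1,o2)
for e1 in(0,-.8):
  for e2 in (-.6,0,.6): print(e1,e2,np.linalg.solve([J1,J2],[o1-e1,o2+e2]).round(1),"mm shaft is left, up of disc1")
th=[proj(D+(np.cos(np.radians(a))*u+np.sin(np.radians(a))*z)*-.06,"side")[0]-proj(D,"side")[0] for a in(16,20,24,28)]
print([t[1]/t[0] for t in th],"obs",-80/142)
```

```text
[0.34160858504713587, -0.18816246492480135] [0.3595228606385935, -0.039257672856725705] -2.187935944041006 -0.1649959798212144
0 -0.6 [-1.1  9.7] mm shaft is left, up of disc1
0 0 [ 1.  13.5] mm shaft is left, up of disc1
0 0.6 [ 3.1 17.2] mm shaft is left, up of disc1
-0.8 -0.6 [-1.6  4.4] mm shaft is left, up of disc1
-0.8 0 [0.4 8.2] mm shaft is left, up of disc1
-0.8 0.6 [ 2.5 11.9] mm shaft is left, up of disc1
[np.float64(-0.7118370788044528), np.float64(-0.6539115217794013), np.float64(-0.5940558130240411), np.float64(-0.5315532690940544)] obs -0.5633802816901409
```

>>> move_arm:
  steps:
    - {"dx": -0.5, "dy": 0, "dz": 0, "spin": 0}
    - {"dx": -0.5, "dy": 0, "dz": 0.4, "spin": 0}
    - {"dx": 0, "dy": 0.05, "dz": 0.4, "spin": 0}
    - {"dx": 1, "dy": 0, "dz": -0.45, "spin": 0}
    - {"dx": 1, "dy": 0, "dz": -0.45, "spin": 0}
    - {"dx": 0.6, "dy": 0, "dz": -0.27, "spin": 0}
    - {"dx": 0.6, "dy": 0, "dz": -0.27, "spin": 0}
    - {"dx": 0.6, "dy": 0, "dz": -0.27, "spin": 0}
    - {"dx": 0.6, "dy": 0, "dz": -0.27, "spin": 0}
    - {"dx": 0, "dy": 0, "dz": 0, "spin": 0}

```text
time: 14.05
ee_pos: [0.5113, 0.0243, 0.2679]
eef_rot: [0.79, 0.614, 0.0, 0.0]
ft_force: [-0.5, -0.8, -1.1]
width: 0.0161
grip_force: 60.0
```

```bash
cat > diff.py <<'E'
from bench import telemetry, imaging
import sys,pickle,numpy as np
from h import *
s=telemetry.read_state(); print(s["time"],s["ee_pos"].round(4),s["ft_force"].round(2),s["width"])
k=sys.argv[1]
B={"side":(268,250,310,285),"top":(220,178,262,212)}
for n in B:
    c=imaging.camera(n); pickle.dump(c,open(n+k+".pkl","wb")); x0,y0,x1,y1=B[n]
    d=np.abs(c["img"].astype(int)-pickle.load(open(n+sys.argv[2]+".pkl","rb"))["img"]).max(2)[y0:y1,x0:x1]
    print(n,x0,y0)
    for r in d: print("".join("." if v<12 else str(min(9,v//12)) for v in r))
E
python3 diff.py 6 0
python3 - <<'E'
import sys; sys.path.insert(0,".")
from h import *
print(plane((249,201.4),"top",.165))
E
```

```text
14.05 [0.5113 0.0243 0.2679] [-0.52 -0.75 -1.07] 0.016140702088458202
side 268 250
111111111111111111111111111111111111221.23
111111111111111111111111111111111134541121
1111111111111111111111111111111124566411..
111111111111111111111111111111135666421..1
11111111111111111111111111111245555321..11
1111111111111111111111.111111222.221...111
1111111111111111111111111111..121.1..1111.
..11111111111111111111111111.232..111111.1
...111111111111111.111111111.11..111111..1
.....1111111111111111111111.....11111111.1
..11111111111111111111111.11..1111111.1.11
.1111111111.111111111111..111..111111.1..1
..1111111.1..1.1111111111.111...1111111..1
.111111..1...11111111..11...1...11111...11
.1111.111.......11111.11...1.....1.1....11
11111.1.........1111............1......111
11.1.11.........1111....1..........1111111
.111............11111...........1111111111
1111.1..........11..1..........11111111111
.11.............11111..........11111111111
.1.............111111.........111111111111
..1.........111111111..........1.111111111
............11111111..............11111111
.....11.....11111111........
[... 1296 characters left out ...]
....................
...................42.....................
...................1...1431...............
.......................276531.............
......................125676543...........
........................1235687531........
...........................124676531......
.............................1245765531...
...............................12356875..1
..................................12474..1
...................3................132323
...................61.................1333
...................4....................12
........................................12
........................................22
........................................22
[0.54747268 0.16445679 0.165     ]
```

>>> move_arm:
  steps:
    - {"dx": 0.6, "dy": 0, "dz": -0.26, "spin": 0}
    - {"dx": 0.6, "dy": 0, "dz": -0.26, "spin": 0}
    - {"dx": 0.6, "dy": 0, "dz": -0.26, "spin": 0}
    - {"dx": 0.6, "dy": 0, "dz": -0.26, "spin": 0}
    - {"dx": 0.6, "dy": 0, "dz": -0.26, "spin": 0}
    - {"dx": 0, "dy": 0, "dz": 0, "spin": 0}

```text
time: 14.75
ee_pos: [0.5187, 0.0535, 0.2809]
eef_rot: [0.79, 0.614, 0.0, 0.0]
ft_force: [-0.1, -0.1, -1.2]
width: 0.0165
grip_force: 60.0
```

```bash
sed -i 's/v<12/v<24/' diff.py; python3 diff.py 7 0
```

```text
14.75 [0.5187 0.0535 0.2809] [-0.1  -0.08 -1.25] 0.016450452522765318
side 268 250
...................................233..22
..................................3454.22.
................................256664....
..............................23566542....
.............................3444543......
............................333...........
............................2..2..........
..............................2...........
..........................................
..........................................
..........................................
..........................................
..........................................
..........................................
..........................................
...........2332...........................
..........23442...........................
.........35432............................
.........453..............................
.........23...............................
..........................................
..........................................
..........................................
............................
[... 1261 characters left out ...]
645666543...
......22...........2.......66654666734554.
...................42.....3666436667345553
........................434666336666245562
.......................276566633666634556.
.......................3545666346665244552
........2................256664466653446.2
........6.................5665456664345522
........3.................5664456663346.22
.............2...........25564355563455222
.............3...........25554355562453222
...................3.....3555335555346.222
..................37.....45553255554532222
..................55.....455523555545.2222
.........................45553355444522222
.........................45543344445.22222
.........................45544344445222222
```

>>> move_arm:
  steps:
    - {"dx": 0.7, "dy": 0, "dz": -0.3, "spin": 0}
    - {"dx": 0.7, "dy": 0, "dz": -0.3, "spin": 0}
    - {"dx": 0.7, "dy": 0, "dz": -0.3, "spin": 0}
    - {"dx": 0.7, "dy": 0, "dz": -0.3, "spin": 0}
    - {"dx": 0.5, "dy": 0, "dz": -0.22, "spin": 0}
    - {"dx": 0, "dy": 0, "dz": 0, "spin": 0}

```text
time: 15.45
ee_pos: [0.5268, 0.0853, 0.295]
eef_rot: [0.79, 0.613, 0.0, 0.0]
ft_force: [0.6, -0.0, -1.0]
width: 0.0164
grip_force: 60.0
```

```bash
python3 diff.py 8 0 | head -38
```

```text
15.45 [0.5268 0.0853 0.295 ] [ 0.57 -0.02 -1.  ] 0.01637100521714033
side 268 250
.......................................245
.................................24543.355
...............................23566532355
..............................25666532..34
.............................2455542.....3
............................232...........
..........................................
.............................22...........
..........................................
..........................................
..........................................
..........................................
..........................................
..........................................
..........................................
...........233............................
.........23443............................
........234432............................
......234442..............................
.....23443................................
...234432.................................
.246643...................................
346642....................................
5543......................................
53........................................
2.........................................
..........................................
..........................................
..........................................
..........................................
..........................................
..........................................
..........................................
..........................................
..........................................
top 220 178
```

>>> move_arm:
  steps:
    - {"dx": -0.15, "dy": 0, "dz": -0.26, "spin": 0}
    - {"dx": -0.23, "dy": 0, "dz": -0.44, "spin": 0}
    - {"dx": -0.23, "dy": 0, "dz": -0.44, "spin": 0}
    - {"dx": -0.23, "dy": 0, "dz": -0.44, "spin": 0}
    - {"dx": -0.23, "dy": 0, "dz": -0.44, "spin": 0}
    - {"dx": -0.23, "dy": 0, "dz": -0.44, "spin": 0}
    - {"dx": -0.23, "dy": 0, "dz": -0.44, "spin": 0}
    - {"dx": -0.23, "dy": 0, "dz": -0.44, "spin": 0}
    - {"dx": -0.23, "dy": 0, "dz": -0.44, "spin": 0}
    - {"dx": -0.23, "dy": 0, "dz": -0.44, "spin": 0}
    - {"dx": -0.23, "dy": 0, "dz": -0.44, "spin": 0}
    - {"dx": -0.23, "dy": 0, "dz": -0.44, "spin": 0}

```text
time: 16.75
ee_pos: [0.5199, 0.0582, 0.3461]
eef_rot: [0.79, 0.613, 0.0, -0.0]
ft_force: [0.0, 0.0, -1.9]
width: 0.0166
grip_force: 60.0
```

>>> move_arm:
  steps:
    - {"dx": -0.23, "dy": 0, "dz": -0.44, "spin": 0}
    - {"dx": -0.23, "dy": 0, "dz": -0.44, "spin": 0}
    - {"dx": -0.23, "dy": 0, "dz": -0.44, "spin": 0}
    - {"dx": 0, "dy": 0, "dz": -0.8, "spin": 0}
    - {"dx": 0, "dy": 0, "dz": -1, "spin": 0}
    - {"dx": 0, "dy": 0, "dz": -1, "spin": 0}
    - {"dx": 0, "dy": 0, "dz": -0.5, "spin": 0}
    - {"dx": 0, "dy": 0, "dz": 0, "spin": 0}
    - {"dx": 0, "dy": 0, "dz": 0, "spin": 0}

```text
time: 17.65
ee_pos: [0.5182, 0.0518, 0.3918]
eef_rot: [0.79, 0.613, -0.0, -0.0]
ft_force: [-0.0, 0.0, -2.6]
width: 0.0163
grip_force: 60.0
```

```bash
sed -i 's/(268,250,310,285)/(255,215,325,285)/;s/(220,178,262,212)/(215,170,265,215)/' diff.py; python3 diff.py 9 0
```

```text
17.65 [0.5182 0.0518 0.3918] [-0.02  0.   -2.58] 0.016341977362154016
side 255 215
...............................................................2599999
...........................................................2...3799999
.........................................................2344223699999
.........................................................3555432479999
.........................................................344443..47886
.........................................................333343...3432
.........................................................2334542..2...
.........................................................345676433....
..................................2333332...............3456676554....
................................234555565532..........244334566543....
..............................23455544455543.........2432...24543.....
............................23566766432............2333...............
...........................24555555554.23455432..2332.................
..........................235543.......345676543333...................
.......................
[... 5559 characters left out ...]
...24324442.5.6765334444555555562.2..
........44344.533243443..33776533444555555566.2...
........34332.75234444....577554344455555556222...
..........2..26435244422..566554444455555566.2..2.
.............54335.44323.2465454444555555563222...
.................22532333236544444455555557.222...
..................5533323345444444455555563.222...
...................22342223444444555555556.222....
....................3444423444444545555555.22.....
....................3444322344444445555562222.....
....................45443.3333444455555662222.....
....................355442333344444555565.222.....
....................2454544334344445555622222.....
.....................444435334444445556622222.....
```

Run:
```python
from h import *
y=1.321;u=np.array([np.cos(y),np.sin(y),0]);z=np.array([0,0,1.])
g=np.array([.5182,.0518,.3918-.169])
for th in(20,24):
  t=np.radians(th)
  for s in (.041,.08,.11,.14,.19): print(th,s,*[proj(g+s*(np.cos(t)*u+np.sin(t)*z),n).round(1)[0] for n in("top","side")])
c=pickle.load(open("top9.pkl","rb"))["img"].astype(int); d=np.abs(c-C["top"]["img"]).max(2)[165:220,195:265]
for r in d[:40]: print("".join("." if v<30 else "#" for v in r))
# disc rows in side: print blue-ish brightness
c=pickle.load(open("side9.pkl","rb"))["img"].astype(int)[218:252,262:318]
for r in c: print("".join("%x"%(min(15,int(v)//16)) for v in r.mean(1)))
```

```text
20 0.041 [271.8 206.5] [316.2 219.8]
20 0.08 [257.9 200.6] [306.  225.9]
20 0.11 [246.9 195.9] [297.7 230.8]
20 0.14 [235.8 191.2] [289.2 235.9]
20 0.19 [216.7 183.2] [274.  244.8]
24 0.041 [272.1 206.4] [316.5 219. ]
24 0.08 [258.3 200.4] [306.5 224.2]
24 0.11 [247.4 195.7] [298.4 228.4]
24 0.14 [236.3 190.9] [290.  232.8]
24 0.19 [217.3 182.6] [275.1 240.5]
...............................................##.....##..............
..........................................#....##.....##..............
...............................................##.....##..............
...............................................##....###..............
...............................................##....###..............
...............................................##....###..............
..............................................##.....###....#....##.#.
..............................................##.....##....###########
..............................................##.....###..############
..............................................##.....###..############
............................
[... 3339 characters left out ...]
5555569abbbabaab
bbbbbbbbbbbbbbba9887765555555555555555555555579abbbbbbbb
bbbbbbbbbbbbbbaa987655666555555555555555555678abbbbbbbbb
bbbbbbbbbbbbbaa987655566776555555555555555679aabbbbbbaba
bbbbbbbbbbbaa9877787656678765555555555556789aabbbbbbbbba
bbbbbbbbbbba876679a976566777555555555556799aabbbbbbbbbbb
bbbbbbbbbba977789aba976556665555555555689aaaabbbbbbbbbbb
abbbbbbbbba9889aabbba976555555555556789aaaaaaabbbbbbbbbb
abbbbbbbbbbaaaaabbbbba9866555555556799aabaaaaabbbbbbbbbb
9abbbbbbbbbbaaaabbbbbbaa87665555556899aaaaaaaaabbbbbbbbb
79abbbbbbbbbaaabbbbbbbbba99876665667888899aaaaabbbbbbbbb
679bbbbbbbbbaaabbbbbbbbbbbaa998765666666678899aabbbbbbbb
568abbbbbbbbaaabbbbbbbbbbbbbaa8765555555566789aaabbbbbbb
```

All three discs are on the skewer, but at about 120–155 mm from the grip, which would foul the tip post. I'll retreat gently and shake them down to the guard: at this tilt they slide towards the guard much more easily than towards the tip.

>>> move_arm:
  steps:
    - {"dx": -0.3, "dy": 0, "dz": 0, "spin": 0}
    - {"dx": -0.7, "dy": 0, "dz": 0, "spin": 0}
    - {"dx": -1.2, "dy": 0, "dz": 0, "spin": 0}
    - {"dx": -1.6, "dy": 0, "dz": 0, "spin": 0}
    - {"dx": -1.8, "dy": 0, "dz": 0, "spin": 0}
    - {"dx": -1.8, "dy": 0, "dz": 0, "spin": 0}
    - {"dx": -1.8, "dy": 0, "dz": 0, "spin": 0}
    - {"dx": 1.5, "dy": 0, "dz": 0, "spin": 0}
    - {"dx": 1.5, "dy": 0, "dz": 0, "spin": 0}
    - {"dx": -1.5, "dy": 0, "dz": 0, "spin": 0}
    - {"dx": -1.5, "dy": 0, "dz": 0, "spin": 0}
    - {"dx": 0, "dy": 0, "dz": 0, "spin": 0}

```text
time: 18.95
ee_pos: [0.4949, -0.0397, 0.392]
eef_rot: [0.791, 0.612, -0.0, 0.0]
ft_force: [0.3, -1.1, -1.9]
width: 0.0164
grip_force: 60.0
```

```bash
cat > discs.py <<'E'
# profile along the shaft: where are the discs? compare top/side rows with expected shaft points
import sys; from bench import telemetry, imaging
from h import *
s=telemetry.read_state(); p=s["ee_pos"]; q=s["eef_rot"]; y=2*np.arctan2(q[1],q[0]); print(s["time"],p.round(4),y,s["ft_force"].round(2))
u=np.array([np.cos(y),np.sin(y),0]);v=np.array([-np.sin(y),np.cos(y),0]); th=np.radians(float(sys.argv[1])); a=np.cos(th)*u+np.array([0,0,np.sin(th)]); e=-np.sin(th)*u+np.array([0,0,np.cos(th)])
g=p-[0,0,.169]; S=np.arange(.03,.206,.004)
for n in("top","side"):
    im=imaging.camera(n)["img"]; pickle.dump(im,open(n+"_d.pkl","wb"))
    print(n,"rows: offset perpendicular mm; cols: s from 30mm step 4mm")
    for o,lab in ([(e*k,f"e{int(k*1000):+d}") for k in (.015,.008,0,-.01,-.025,-.033)]+[(v*k,f"v{int(k*1000):+d}") for k in(-.018,.018)]):
        px=proj(g+S[:,None]*a+o,n)
        val=cv2.remap(im.mean(2).astype(np.float32),px[:,0].astype(np.float32)[None],px[:,1].astype(np.float32)[None],1)[0]
        print(lab,"".join("%x"%min(15,int(w)//16) for w in val))
E
python3 discs.py 20
```

```text
18.95 [ 0.4949 -0.0397  0.392 ] 1.3170142985019533 [ 0.27 -1.11 -1.89]
top rows: offset perpendicular mm; cols: s from 30mm step 4mm
e+15 88777776688747886878878778788888888788787755
e+8 87777776777658876777777777777777777777777755
e+0 77777766777478866666666666666666676666665655
e-10 77777767775688766766555667677766775455555554
e-25 77777677756787788876767788888888884555554554
e-33 77776677637778889988779899999999983555555554
v-18 88877776698847885555799955559999999999999999
v+18 77777767764777788999999999999999999355555554
side rows: offset perpendicular mm; cols: s from 30mm step 4mm
e+15 13799988766666666679abbbbbba9765555555555555
e+8 4788887666666677779aaaaaa9888876777777777765
e+0 88776666677767677777777776666667666666666555
e-10 66666775556666789777777777668a99876555555555
e-25 6665678766789999aaa99a9989abbbbaaa9aaaaaaabb
e-33 6556666678889aaaaaaaa9889abbbbaaa99aaaaaabbb
v-18 a9987666666679abbbbbba9655555554555555555555
v+18 a9755566666578766689999aaaaaa9989abbbbaaa9aa
```

```bash
cat > asc.py <<'E'
import sys; from bench import telemetry, imaging
from h import *
s=telemetry.read_state(); p=s["ee_pos"]; q=s["eef_rot"]; y=2*np.arctan2(q[1],q[0]); print(s["time"],p.round(4),round(y,4),s["ft_force"].round(2))
u=np.array([np.cos(y),np.sin(y),0]); th=np.radians(float(sys.argv[1])); a=np.cos(th)*u+np.array([0,0,np.sin(th)]); g=p-[0,0,.169]
for n in sys.argv[2:]:
    im=imaging.camera(n)["img"].astype(int); S=[.041,.06,.08,.1,.12,.14,.16,.19]; P=proj(g+np.array(S)[:,None]*a,n)
    x0,y0=(P.min(0)-[8,18]).astype(int); x1,y1=(P.max(0)+[8,20]).astype(int); print(n,x0,y0,[(int(k*1000),int(b[0]-x0),int(b[1]-y0)) for k,b in zip(S,P.round())])
    d=np.abs(im-C[n]["img"]).max(2)[y0:y1,x0:x1]; d=im.mean(2)[y0:y1,x0:x1]
    for k,r in enumerate(d): print("%3d "%k+"".join("%x"%min(15,int(w)//16) for w in r))
E
python3 asc.py 20 side
```

```text
19.05 [ 0.4953 -0.0378  0.392 ] 1.3187 [ 0.88 -0.45 -1.81]
side 294 179 [(41, 46, 19), (60, 42, 22), (80, 37, 24), (100, 32, 27), (120, 27, 30), (140, 22, 33), (160, 16, 36), (190, 8, 41)]
  0 55555555679abbbbbbbbbaaaaa8644444444321111112222211112
  1 55555555579abbbbbbbbbbbaaa9633333444332111112223332111
  2 55555555568abbbbbbbbbbbbba9854333333332211112223443221
  3 55555555568abbbbbbbbbbbbbba986555443332221112223444432
  4 55555555568abbbbbbbbbbbbbbbaa9888776554433222222334443
  5 55555555568aabbbbbbbbbbbbbbbbaaaa999887765543332223443
  6 5555555555689abbbbbbbbbbbbbbbbbbaaaaaa9998876554311222
  7 55555555555679abbbbbbbbbbbbbbbbbbbbbbbaaaaaa9887521111
  8 555555555555679abbbbbbbbbbbbbbbbbbbbbbbbbbbbaaa9620111
  9 5555555555555679abbbbbbbbbbbbbbbbbbbbbbbbbbbbbba730011
 10 556555555555556789abbbbbbbbbbbbbbbbbbbbbbbbbbbba841011
 11 666555555555555568abbbbbbbbbbbbbbbbbbbbbbbbbbbbb951101
 12 6665555555555555579abbbbbbbbbbbbbbbbbbbbbbbbbbba951011
 13 66655555555555555579abbbbbbbbbbbbbbaaaaabbbaaaaa951111
 14 66666665555555555568abbbbbbbbbbbbba99889999aaaaa852111
 15 666666555555555555579a
[... 1928 characters left out ...]
aaaabaaaa9aaabbbbabbbaabaabaaaaaaaaaaaaaaaabbaaaa99
 49 aaabbbbaaaaaaaaaabaabbbaaaaaaaaaaaaaaaaaaaaaaaaaaaaaaa
 50 abbbbbaaaaaaaaaaabaaaaaaaaaaaaaaaaaaaaaaaaaaaaaaaaabaa
 51 bbbbbbaaaaaaaaabbbbbaaaaaaaaaaaaaaaaaaaaaaaaaaaaaaaaaa
 52 bbbbbaaaaaaaaaababaaaaaaaaaaaaaaaaaaaaaaaaaaaaaaaaaaaa
 53 bbbbbaaaaaaaaaababaaaaaaaaaaaaaaaaaaaaaaaaaaaaaaaaaaaa
 54 bbbbbaaaaaaaabaabaaaaaaaaaaaaaaaaaaaaaaaaaaaaaaaaaaaaa
 55 bbbbbaaaaaabbaaabaaaaaaaaaaaaaaaaaaaaaaaaaaaaaaaaaaaaa
 56 bbbbbaaaaaaabbaaaaaaaaaaaaaaaaaaaaaaaaaaaaaaaaaaaaaaaa
 57 bbbbbaaaaaabaabaaaaaaaaaaaaaaaaaaaaaaaaaaaaaaaaaaaaaaa
 58 bbbbbaaaaaaaaabbaaaaaaaaaaaaaaaaaaaaaaaaaaaaaaaaaaaaaa
 59 bbbbbaaaaaaabbaaaaaaaaaaaaaaaaaaaaaaaaaaaaaaaaaaaaaaaa
```

The side dump shows the three discs now stacked against the guard (x 32–52, rows 13–33), with bare shaft out to the tip. Next I'll carry it to the stand.

>>> move_arm:
  steps:
    - {"dx": 0, "dy": 0, "dz": 0, "spin": 0.07}
    - {"dx": 0, "dy": 0, "dz": 0, "spin": 0.12}
    - {"dx": 0, "dy": 0, "dz": 0, "spin": 0.14}
    - {"dx": 0, "dy": 0, "dz": 0, "spin": 0.14}
    - {"dx": 0, "dy": 0, "dz": 0, "spin": 0.14}
    - {"dx": 0, "dy": 0, "dz": 0, "spin": 0.14}
    - {"dx": 0, "dy": 0, "dz": 0, "spin": 0.14}
    - {"dx": 0, "dy": 0, "dz": 0, "spin": 0.14}
    - {"dx": 0, "dy": 0, "dz": 0, "spin": 0.068}
    - {"dx": -0.2, "dy": 0.9, "dz": 0, "spin": 0}
    - {"dx": -0.4, "dy": 1.8, "dz": 0, "spin": 0}
    - {"dx": -0.6, "dy": 2.6, "dz": 0, "spin": 0}

```text
time: 20.3
ee_pos: [0.4955, -0.0915, 0.3919]
eef_rot: [0.994, 0.113, 0.0, -0.0]
ft_force: [-0.0, -0.4, -1.5]
width: 0.0165
grip_force: 60.0
```

>>> move_arm:
  steps:
    - {"dx": -0.6, "dy": 2.6, "dz": 0, "spin": 0}
    - {"dx": -0.6, "dy": 2.6, "dz": 0, "spin": 0}
    - {"dx": -0.6, "dy": 2.6, "dz": 0, "spin": 0}
    - {"dx": -0.6, "dy": 2.6, "dz": 0, "spin": 0}
    - {"dx": -0.6, "dy": 2.6, "dz": 0, "spin": 0}
    - {"dx": -0.6, "dy": 2.6, "dz": 0, "spin": 0}
    - {"dx": -0.5, "dy": 2, "dz": 0, "spin": 0}
    - {"dx": -0.3, "dy": 1, "dz": 0, "spin": 0}
    - {"dx": 0, "dy": 0.4, "dz": 0, "spin": 0}
    - {"dx": 0, "dy": 0, "dz": 0, "spin": 0}
    - {"dx": 0, "dy": 0, "dz": 0, "spin": 0}

```text
time: 21.4
ee_pos: [0.4946, -0.2858, 0.3918]
eef_rot: [0.994, 0.112, 0.0, -0.0]
ft_force: [-0.2, -0.1, -2.6]
width: 0.0167
grip_force: 60.0
```

```bash
python3 asc.py 20 side
```

```text
21.4 [ 0.4946 -0.2858  0.3918] 0.2237 [-0.19 -0.1  -2.61]
side 319 90 [(41, 54, 40), (60, 48, 37), (80, 42, 34), (100, 36, 32), (120, 30, 29), (140, 23, 26), (160, 17, 23), (190, 8, 19)]
  0 bbbbbba974222222222222222222332322222222222222222222223334332
  1 bbbbbbaa85322222222222222222222332332222222222222222222222221
  2 bbbbbbaa85322222222222222222222222322332222222222222222222211
  3 bbbbbaaa75322233222222222222222222222333332333322222222222211
  4 bbbbbba974222233222222222222222222222222333344433222222222211
  5 babbbba963222222222222222222222222222222222334444333322222110
  6 bbbbbaa963222222222222232222222222222222222223334334333322111
  7 bbbabaa963222222222222232222222222222222222222222333334333211
  8 bbbbbaa963222222222222222222223322222222222222222222333333211
  9 bbbbaaa974322222222222222222223332222222222222222222222222111
 10 abbbaaaa85322222222222222222222333332233222222222222222221111
 11 bbaaaaaa85322222222222222222222222233333333222222222222221111
 12 bbaaaaaa86432222222222222222222222222333343333222222222211111
 13 baaaaaaa9875432222222222222222222222222333344433322
[... 2280 characters left out ...]
bbbbbbbbbbbbbbbbbbbbbba86556785211100000
 49 aaaaabbbbbbbbbbbbbbbbbbbbbbbbbbbbbbbbbbbbbbba9767996433211100
 50 aaaababbbbbbbbbbbbbbbbbbbbbbbbbbbbbbbbbbbbbbbaa9aaa9876544332
 51 aaaaabbbbbbbbbbbbbbbbbbbbbbbbbbbbbbbbbbbbbbbbbbbbbbaa99888766
 52 aaaaabbbbbbbbbbbbbbbbbbbbbba99aabbbbbbbbbbbbbbbbbbbaaaaaaa998
 53 aaaaabbbbbbbbbbbbbbbbbbbbbaa889aaabbbbbbbbbbbbbbbaaaaaaaaaaaa
 54 aaaaaabbbbbbbbbbbbbbbbbbbaaa99aabaaaaaabbbbbbbaaaaaabbbbbbbbb
 55 aaaaaaaabbbbbbbbbbbbbbaaaabbbbbbbbbbaaaaaaaaaaaaaabbbbbbbbbbb
 56 aaaaaaaaaaabbbbbbbaaaaabbbbbbbbbbbbbbbbaaaaaaaaabbbbbbbbbbbbb
 57 aaaaaaaaaaaaaaaaaaaaabbbbbbbbbbbbbbbbbbbbbbbbbbbbbbbbbbbbbbbb
 58 aaaaaaaaaaaaaaaaaabbbbbbbbbbbbbbbbbbbbbbbbbbbbbbbbbbbbbbbbbbb
```

>>> move_arm:
  steps:
    - {"dx": -0.15, "dy": 0.15, "dz": 0.8, "spin": 0.003}
    - {"dx": 0, "dy": 0, "dz": 1.8, "spin": 0}
    - {"dx": 0, "dy": 0, "dz": 2.4, "spin": 0}
    - {"dx": 0, "dy": 0, "dz": 2.4, "spin": 0}
    - {"dx": 0, "dy": 0, "dz": 1.8, "spin": 0}
    - {"dx": 0, "dy": 0, "dz": 0.9, "spin": 0}
    - {"dx": 0, "dy": 0, "dz": 0.4, "spin": 0}
    - {"dx": 0, "dy": 0, "dz": 0, "spin": 0}
  squeeze: 30

```text
time: 22.25
ee_pos: [0.4932, -0.2885, 0.2869]
eef_rot: [0.994, 0.109, -0.0, -0.0]
ft_force: [0.6, 0.3, -2.6]
width: 0.0172
grip_force: 30.0
```

>>> move_arm:
  steps:
    - {"dx": 0, "dy": 0, "dz": 0.3, "spin": 0}
    - {"dx": 0, "dy": 0, "dz": 0.3, "spin": 0}
    - {"dx": 0, "dy": 0, "dz": 0.3, "spin": 0}
    - {"dx": 0, "dy": 0, "dz": 0.3, "spin": 0}
    - {"dx": 0, "dy": 0, "dz": 0.3, "spin": 0}
    - {"dx": 0, "dy": 0, "dz": 0.3, "spin": 0}
    - {"dx": 0, "dy": 0, "dz": 0, "spin": 0}

```text
time: 22.95
ee_pos: [0.493, -0.2884, 0.2685]
eef_rot: [0.994, 0.109, -0.0, -0.0]
ft_force: [-0.6, 0.9, -0.5]
width: 0.0172
grip_force: 30.0
```

```bash
python3 asc.py 10 side
```

```text
22.95 [ 0.493  -0.2884  0.2685] 0.219 [-0.59  0.95 -0.52]
side 317 127 [(41, 53, 32), (60, 47, 31), (80, 41, 29), (100, 35, 27), (120, 29, 25), (140, 23, 23), (160, 17, 21), (190, 9, 19)]
  0 aaaaaaaaababbbbbbbbbbbbbbbbbbbbbbbbbbbbbbbbbbbbbba9987766641
  1 aaaaaaaaabbbbbbbbbbbbbbbbbbbbbbbbbbbbbbbbbbbbbbbbbbaa9876531
  2 aaaaaaaaabbbbbbbbbbbbbbbbbbbbbbbbbbbbbbbbbbbbbbbbbbbbba98521
  3 aaaaaaaabbbbbbbbbbbbbbbbbbbbbbbbbbbbbbbbbbbbbbbbbbbbbbba9521
  4 aaaaaaabbbbbbbbbbbbbbbbbbbbbbbbbbbbbbbbbbbbbbbbbbbbbbbbb9511
  5 aaaaaaabbbbbbbbbbbbbbbbbbbbbbbbbbbbbbbbbbbbbbbbbbbbbbbba8411
  6 aaaaaabbbbbbbbbbbbbbbbbbbbbbbbbbbbbbbbbbbbbbbbbbbbbbbbba7311
  7 aaaaaabbbbbbbbbbbbbbbbbbbbbbbbbbbbbbbbbbbbbbbbbbbbbbbbb96211
  8 aaaaabbbbbbbbbbbbbbbbbbbbbbbbbbbbbbbbbbbbbbbbbbbbbbbbbb95111
  9 aaaaaabbbbbbbbbbbbbbbbbbbbbbbbbbbbbbbbbbbbbbbbbbbbbbbba84111
 10 aaaaabbbbbbbbbbbbbbbbbbbbbbbbbbbbbbbbbbbbbbbbbbbbbbbbba84101
 11 aaaaabbbbbbbbbbbbbbbbbbbbbbbbbbbbbbbbbbbbbbbbbbbbbbbbbb95210
 12 aaaabbbbbbbbbbbbbbbbbbbbbbbbbbbbbbbbbbbbbbbbbbbbbbbbbbba8521
 13 aaaabbbbbaaaabbbbbbbbbbbbbbbbbbbbbbbbbbbbbbbbbbbbbbbbbbb9632
 1
[... 1767 characters left out ...]
5432234555555555555555666677888999a998898533211000
 42 aaaaaa986554322345555555555555555555556666778888899765443321
 43 aaaaaa976554322344555555555555555555555555566667788876677654
 44 aaaaaa865554322233345566665555555555555555555555566666777777
 45 aaaaa9765554322222234456666666555555555555555555555555566667
 46 aaaa99755554322222223345555556666565555555555555555555555555
 47 aaaa98655554332222222334455555555555656655555555555555555555
 48 aaba97555555443322222223344555555555555555555555555555555555
 49 aaaa96555555544332222222233444444555555555555555555555555555
 50 aaaa86555555555443322222222333334555555555555555555555555555
 51 aaa975555555555544433222222223344555555555555555555555555555
```

>>> move_arm:
  steps:
    - {"dx": 0, "dy": 0, "dz": 0.25, "spin": 0}
    - {"dx": 0, "dy": 0, "dz": 0.25, "spin": 0}
    - {"dx": 0, "dy": 0, "dz": 0.25, "spin": 0}
    - {"dx": 0, "dy": 0, "dz": 0.25, "spin": 0}
    - {"dx": 0, "dy": 0, "dz": 0.2, "spin": 0}
    - {"dx": 0, "dy": 0, "dz": 0.15, "spin": 0}
    - {"dx": 0, "dy": 0, "dz": 0.1, "spin": 0}
    - {"dx": 0, "dy": 0, "dz": 0, "spin": 0}

```text
time: 23.8
ee_pos: [0.493, -0.2885, 0.2543]
eef_rot: [0.994, 0.109, -0.0, -0.0]
ft_force: [0.1, 2.8, 1.2]
width: 0.0173
grip_force: 30.0
```

```bash
python3 asc.py 0 side | head -50
python3 - <<'E'
import sys; sys.path.insert(0,".")
from h import *
print("original tip px 325,157 ; model",proj(rot(.2206)@[.133,0,.085]+[.5525,-.2746,0],"side"))
E
```

```text
23.8 [ 0.493  -0.2885  0.2543] 0.2187 [0.08 2.83 1.24]
side 316 137 [(41, 53, 27), (60, 47, 26), (80, 41, 25), (100, 35, 23), (120, 29, 22), (140, 23, 21), (160, 18, 20), (190, 9, 19)]
  0 aaaaaabbbbbbbbbbbbbbbbbbbbbbbbbbbbbbbbbbbbbbbbbbbbbbbbbb9511
  1 aaaaaabbbbbbbbbbbbbbbbbbbbbbbbbbbbbbbbbbbbbbbbbbbbbbbbba8411
  2 aaaaabbbbbbbbbbbbbbbbbbbbbbbbbbbbbbbbbbbbbbbbbbbbbbbbbba7311
  3 aaaaaabbbbbbbbbbbbbbbbbbbbbbbbbbbbbbbbbbbbbbbbbbbbbbbbba6211
  4 aaaaabbbbbbbbbbbbbbbbbbbbbbbbbbbbbbbbbbbbbbbbbbbbbbbbbb96210
  5 aaaaabbbbbbbbbbbbbbbbbbbbbbbbba99abbbbbbbbbbbbbbbbbbbba97421
  6 aaaaabbbbbbbbbbbbbbbbbbbbbbbbaa989aabbbbbbbbbbbbbbbbaaaa9741
  7 aaaaaabbbbbbbbbbbbbbbbbbbbbbaaa99aabbbaaabbbbbbbbaaaaaaba952
  8 aaaaaaaaabbbbbbbbbbbbbbbbbbabbbbbbbbbbbbaaaaaaaaaaaabbbba852
  9 aaaaaaaaaaaaabbbbbbbbbbaaabbbbbbbbbbbbbbbbbaaaaaaabbbbbba853
 10 aaaaaaaaaaaaaaaaaaaaaaabbbbbbbbbbbbbbbbbbbbbbbbbbbbbbbbba754
 11 aaaaaaaaaaaaaaaaaaaabbbbbbbbbbbbbbbbbbbbbbbbbbbbbbbbbbbba854
 12 aaaaaaabbbbbbbaaaaabbbbbbbbbbbbbbbbbbbbbbbbbbbbbbbbbbbbba864
 13 aaaaaaabbbbbbaa889abbbbbbbbbbbbbbbbbbbbbbbbbbbbbbbbbbbba9754
 14 a
[... 1436 characters left out ...]
75555432222222334555566666666655555555555555544443332
 37 aaaaa9865555433222222233445555555556555565555555555555555444
 38 aaaaa9755555544332222222334455555555555555555555555555555555
 39 aaaaa9655555554443222222233344444455555555555555555555555555
 40 aaaaa8655555555544332222222233333455555555555555555555555555
 41 aaaa97555555555555433322222222334455555555555555555555544444
 42 baaa96444445555555554433222222345555555555555555555555433333
 43 bbaa96333334444455555544322222344444455555555555555554322222
 44 bbbba8543333333344444554432223344334444444555555555554322222
 45 bbbbba865554433333334444432223444444443344444445555554322222
original tip px 325,157 ; model [[323.60261684 155.65399952]]
```

>>> move_arm:
  steps:
    - {"dx": 0, "dy": -0.08, "dz": 0.05, "spin": 0}
    - {"dx": 0, "dy": 0, "dz": 0.05, "spin": 0}
    - {"dx": 0, "dy": 0, "dz": 0, "spin": 0}
    - {"dx": 0, "dy": 0, "dz": 0, "spin": 0}
    - {"dx": 0, "dy": 0, "dz": 0, "spin": 0}
  squeeze: 8

```text
time: 24.35
ee_pos: [0.4928, -0.2879, 0.2534]
eef_rot: [0.994, 0.109, -0.0, 0.0]
ft_force: [0.0, -1.1, -1.8]
width: 0.018
grip_force: 8.0
```

```bash
cat > cmp.py <<'E'
from bench import telemetry, imaging
from h import *
s=telemetry.read_state(); print(s["time"],s["ee_pos"].round(4),s["ft_force"].round(2),s["width"])
im=imaging.camera("side")["img"].astype(int)
for nm,i in(("before",C["side"]["img"].astype(int)),("now",im)):
    print(nm)
    for r in i[148:166,318:350].mean(2): print("".join("%x"%min(15,int(w)//16) for w in r))
E
python3 cmp.py
```

```text
24.35 [ 0.4928 -0.2879  0.2534] [ 0.01 -1.14 -1.81] 0.017986253815746964
before
999aaaaaaaaaaaaaaaaaaaaaabbbbbbb
aaaaaaaaaaaaa99aaaaaaaaaabbbbbab
aaaaaaaaaaaa98889aaaaaaaaaaaaabb
aaaaaaaaaaaa86579aaaaaaaaaaabaaa
aaaaaaaaaaa985479aaaaaaaaaaaaaba
aaaaaaaaaaa97557aaaaaaaaaaaaaaaa
aaaaaaaaaaa96457aaaaaaaaaaaaaaaa
aaaaaaaaaaa96568aaaaaaaaaaaaaaaa
aaaaaa9889997678aaaaaaaaaaaaaaaa
aaaaa9987777777899aaaaaaaaaaaaaa
aaaaaa998765556778889999aaaaaaaa
aaaaaaaa986433468888888889999aaa
aaaaaaaaa86433479999888877888889
aaaaaaaaa97422479aaaa99998888878
aaaaaaaa986322479aaaaaaa9aa99998
aaaaaaa986432246899999999aaaaaaa
aaaaaaa97542223577788888999aaaaa
aaaaa998654222345566667777899aaa
now
aaaaaaaaaaaaaaaaaabbbbbbbbbbbbbb
aaaaabbbbbbbaaaabbbbbbbbbbbbbbbb
aaaaabbbbbbaa889abbbbbbbbbbbbbbb
aaaaabbbbbba9667abbbbbbbbbbbbbbb
aaaaaabbbbba8557abbbbbbbbbbbbbbb
aaaaaabbbbaa7557abbbbbbbbbbbbbbb
aaaaabbbbba97558abbbbbbbbbbbbbbb
aaaaabbaaaa97568abbbbbbbbbbbbbbb
aaaaaaa999998779abbbbbbbbbbbbbbb
aaaaaa98888887789aaaaabbbbbbbbbb
aaaaaaa99865566788999aaaaaaabbbb
aaaaaaaaa864445788888899999aaaaa
aaaaaaaaa97433479a99999888888999
aaaaaaaaa9742348aaaaaaaa99998888
aaaaaaaa98642247aaaaaaaaaaaaa999
aaaaaaaa875322479aaaaaaaaaaaaaaa
aaaaaaa9754322467888889999aaabbb
aaaaaaa865432235666667778899aaab
```

>>> move_arm:
  steps:
    - {"dx": 0, "dy": 0, "dz": 0, "spin": 0}
    - {"dx": 0, "dy": 0, "dz": 0, "spin": 0}
    - {"dx": 0, "dy": 0, "dz": 0, "spin": 0}
    - {"dx": 0, "dy": 0, "dz": 0, "spin": 0}
    - {"dx": 0, "dy": 0, "dz": 0, "spin": 0}
    - {"dx": 0, "dy": 0, "dz": 0, "spin": 0}
    - {"dx": 0, "dy": 0, "dz": 0, "spin": 0}
  claw: 5

```text
time: 25.1
ee_pos: [0.493, -0.2878, 0.2534]
eef_rot: [0.994, 0.109, 0.0, -0.0]
ft_force: [-0.8, 0.1, -0.1]
width: 0.0495
grip_force: 0.0
```

>>> move_arm:
  steps:
    - {"dx": 0, "dy": 0, "dz": -0.6, "spin": 0}
    - {"dx": 0, "dy": 0, "dz": -1, "spin": 0}
    - {"dx": 0, "dy": 0, "dz": -1.5, "spin": 0}
    - {"dx": 0, "dy": 0, "dz": -2, "spin": 0}
    - {"dx": 0, "dy": 0, "dz": -3, "spin": 0}
    - {"dx": -1, "dy": 0, "dz": -3, "spin": 0}
    - {"dx": -2, "dy": 0, "dz": -3, "spin": 0}
    - {"dx": -2, "dy": 0, "dz": -2, "spin": 0}
    - {"dx": 0, "dy": 0, "dz": 0, "spin": 0}
    - {"dx": 0, "dy": 0, "dz": 0, "spin": 0}
    - {"dx": 0, "dy": 0, "dz": 0, "spin": 0}

```text
time: 26.2
ee_pos: [0.4447, -0.298, 0.4141]
eef_rot: [0.994, 0.11, -0.0, -0.0]
ft_force: [0.9, -0.1, 0.5]
width: 0.0501
grip_force: 0.0
```

Run:
```python
from bench import telemetry, imaging
from h import *
s=telemetry.read_state(); print(s["time"],s["ee_pos"].round(4),s["ft_force"].round(2),s["width"])
for n,(x0,y0,x1,y1) in {"side":(318,145,412,195),"top":(370,170,425,275)}.items():
    im=imaging.camera(n)["img"].astype(int); print(n)
    for r in im[y0:y1,x0:x1].mean(2): print("".join("%x"%min(15,int(w)//16) for w in r))
```

```text
26.2 [ 0.4447 -0.298   0.4141] [ 0.9  -0.12  0.48] 0.05010695348459738
side
aaaaaaaaaaabbbbbbbbbbbaaaaaabaabbbbbbaaaaaaaaaaaaaabbbbbbbbbbbbbaaaaaaaabbbbbbbbaaaa9999aa9877
aaaaaaaaaaaaaabbbbaaaaaaabbbbbbbbbbbbbbaaaaaaaaaabbbbbbbbbbbbbbbbbaaaaaaaabbbbbbbbbbaaaaaaaa98
9aaaaaaaaaaaaaaaaaaaaaabbbbbbbbbbbbbbbbbbbbaaaabbbbbbbbbbbbbbbbbbbbaaaaaaabbbbbbbaaaaaaaaaaaa9
aaaaaaaaaaaaaaaaaaaabbbbbbbbbbbbbbbbbbbbbbbbbbbbbbbbbbbbbbbbbbbbbbbbaaaaaaaaaaaaaaaaaaaaaaaaaa
aaaaaaaaaaaaaaaaabbbbbbbbbbbbbbbbbbbbbbbbbbbbbbbbbbbbbbbbbbbbbbbbbbbaaa9aaaaaaaaaaaaaaaaaaaaaa
aaaaaaaaaaaa9889abbbbbbbbbbbbbbbbbbbbbbbbbbbbbbbbbbbbbbbbbbbbbbbbbbbbaaa99aaaaaaaaaaaaaabaaaaa
aaaaaaaaaaaa9667abbbbbbbbbbbbbbbbbbbbbbbbbbbbbbbbbbbbbbbbbbbbbbbbbbbbbaaaaaaaaaaaabbbbbbbbbbbb
aaaaaaaaaaaa8557abbbbbbbbbbbbbbbbbbbbbbbbbbbbbbbbbbbbbbbbbbbbbbbbbbbbbbaaaaaaabbbbbbbbbbbbbbbb
aaaaaaaaaaa97557abbbbbbbbbbbbbbbbbbbbbbbbbbbbbbbbbbbbbbbbbbbbbbbbbbbbbbbbbbbbbbbbbbbbbbbbbbbbb
aaaaaaaaaaa96458abbbbbbbbbbbbbbbbbbbbbbbbbbbbbbbbbbbbbbbbbbbbbbbbbbbbbbbbbbbbbbbbbbbbbbbbbbbbb
aaaaaaaaaaa96568abbbbbbbbbbbbbbbbbbbbbbbbbbbbbbbbbbbbbbbbbbbbbbbbbbbbbbbbb
[... 8909 characters left out ...]
2222222211111111110100000112
9999999999999999752342212232222222211111111110111000112
9999999999999999953342212332222222221111111111110010112
9999999999999999953342212332222222221111111111111100111
9999999999999999954342312222222222221111111111111110111
8999999999999999954343422222222222211111111111111111101
8888999999999999954444431222233222211121111111111111111
8888888999999999975444431222244222221131111111111111113
9999888888999999997544431222233222221232111111111111234
9999988888888899999754442222222222221222111122333556544
9999999988888888888854442222222222233643556666777889545
9999999999888888888744442122222456667977889999999996455
9999999999999999988744443233346789999999999999999975555
```

The skewer lies in both notches with the discs hanging by the guard, and the gripper is clear.

```bash
python3 -c "
from bench import job
print(job.close_job())"
```

```text
the job is handed in; nothing more can be done
None
```

The skewer, with all three discs threaded on it, is back in both notches of the stand with the discs hanging between the posts, and I let go and handed the job in at about 26 s of the 51 s allowed.

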